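# Make up two corrosion-test kits

## Robot

A 6-joint arm with a two-finger parallel gripper is mounted at the origin on the work surface. World frame = base frame: x ahead of the robot, y to its left, z up, the work surface at z = 0. Lengths are in mm, angles in rad, forces in N, time in s.
With the tool pointing down it reaches from about 325 to 775 mm from the base axis. Payload 9.3 kg.
Tool frame: the origin (TCP) lies between the finger pads; the fingertips stand 14 mm ahead of it and the grasp point (between the pads) lies 5 mm behind it; x points along the fingers, y is the direction in which the jaws open and shut, and the axes are right-handed (so a half turn about x gives the same grasp; the last joint's range is limited). The gripper opens to 85 mm and grips with 20 to 120 N. Pads are 22 mm wide; open, the fingers measure 114 mm over their backs; the gripper's body (76 mm by 85 mm) begins 54 mm behind the grasp point. The pads swing forward as they close: fully open they stand 13 mm farther back than shut.
Start: joints at [1.055, 0.259, 0.021, 1.334, 0, 1.418], TCP at [195.192, 514.195, 245.279] pointing down, gripper open.
Joint ranges: [-3.04, 3.04], [-0.91, 1.82], [-1.04, 1.36], [-1.92, 1.95], [-1.52, 1.45], [-3.14, 3.14]. Speed limits (rad/s): [2.22, 2.22, 2.79, 3.14, 3.14, 3.14].

## Interface

Orientations are given as a unit quaternion [w, x, y, z].
In Python, from plant import manip gives the robot as it stands. The module is installed in compiled form; this text tells all that it offers.
- The arm moves only by the tool arm_command, never from a script. Its argument "rows" is a list of rows, each an object of numbers: "tx", "ty", "tz": the shift along the tool's x, y, z in units of 40 mm (1.0 is 40 mm); "wx", "wy", "wz": the turn, a rotation vector about the tool's x, y, z in rad. In form: [{"tx": .., "ty": .., "tz": .., "wx": .., "wy": .., "wz": ..}, ...]. A call has 1 to 20 rows; each row is the pose to reach, as a shift and turn from the pose measured when the call began, along the tool's axes at that moment; what a row does not reach only later rows make up. A row lasts 1/10 s, in which the tool goes at most 50 mm and 8.59 degrees, less where a joint would pass 70% of its speed; a pose out of reach is approached as far as the arm can. A call with a gripper value outside its range is refused whole. "gripper" is the opening, from 0 (shut) to 1 (fully open), set as the call begins (left out, the last holds). The fingers move at their own pace and stop on an object; "squeeze" is the grip in N (left out, the last holds). Time passes only in rows, so rows that repeat a pose let the fingers close. It gives the time, the measured TCP pose, the force and the opening at its end, in the units of the state.
- manip.read_state(): the state, without advancing time (a new reading comes with each control period).
- manip.capture(name): name is "scene" or "top"; returns a dict with "color" (420x560x3 uint8, red, green, blue), "vfov" (degrees; the focal length in pixels is half the picture's height over the tangent of half this angle, whatever the lens; pixels are square), "cx", "cy" (the principal point, pixels), "dist" ([k1, k2, p1, p2, k3] as OpenCV has them; the pictures are not rectified), "rvec" (rotation vector, rad) and "tvec" (3), from world to camera coordinates, as OpenCV has them. Camera axes: x right, y down, z forward; pixel columns grow to the right and rows downward; lengths in mm; the calibration is good to about 2 mm. A picture is of the moment at which its call begins. There is no depth.
- manip.sign_off(): hands the job in, once; it reports no verdict.
The state is a dict: "clock": time; "joint_positions": joint angles; "joint_vel": joint speeds; "joint_efforts": joint torques, N m; "eef_pos": TCP position; "tcp_rot": TCP orientation; "ft_force": force on the tool from outside, world axes, zero at the start; "ft_torque": the same for the moment, N m; "width": finger opening in mm.
Only numpy, scipy, OpenCV 4.12 (cv2) and the standard library are available. Lean on these libraries where they do the work, as an engineer would, in place of code of your own. Each camera call takes 0.05 s, during which the arm holds its last target.

## Task

Make up two kits from the stock. Large tray: lay the plain long block on the floor end to end with the block screwed there (a few mm gap is fine), the ribbed block square on top, rib up, centred across the joint like a brick of the next course, and stand the tall bottle centred on the ring. Small tray: stand the squat jar centred on the large ring and the steel weight on the small ring; leave the short block and the vial where they are.

Things in the scene. Friction and masses are not known exactly. Their poses are not given: they have to be found in the camera images.
- large_tray: Larger kit tray, fixed, 200 (x) x 190 (y) mm; floor 4 mm thick, rim 10 mm high. Origin: centre of underside, z up. Screwed to its floor: a block 70 (x) x 36 x 25 mm, two dark screw heads, centre x +38, y -38, top at z 29. Plain block goes on its -x side in line (centre x -38, y -38 leaves a 6 mm gap); ribbed block on top, centred x 0, y -38. White ring, 58 across, for the bottle: x 0, y +52.
- small_tray: Smaller kit tray, fixed, 180 (x) x 140 (y) mm; grey floor 4 mm thick, steel rim 10 mm high. Origin: centre of underside, z up. Two white rings on its floor: the large one, 68 mm across, centred at x -42, y 0 mm, for the squat jar; the small one, 46 mm across, centred at x +44, y 0 mm, for the weight.
- plain_block: Loose plain aluminium block, 70 (x) x 36 (y) x 25 (z) mm, 170 g, flat top. Origin: centre of its underside.
- ribbed_block: Loose aluminium block, 70 (x) x 36 (y) x 25 (z) mm, with a rib 50 x 12 mm and 14 mm high along the middle of its top (39 mm high over all), 190 g. Origin: centre of its underside.
- tall_bottle: The tall closed lab bottle: glass, blue cap, paper label, 50 mm diameter, 95 mm high, about 130 to 210 g; straight-sided in its lower half. Origin: centre of its underside.
- squat_jar: The squat closed jar: glass, blue cap, paper label, 60 mm diameter, 60 mm high, about 135 to 220 g; straight-sided in its lower half. Origin: centre of its underside.
- weight: Steel balance weight, 280 g: cylinder 38 mm diameter and 34 mm high, with a neck and a knob 20 mm across on top, 50 mm high over all. Origin: centre of its underside.
- short_block: Loose short aluminium block, 36 x 36 x 25 mm: not part of either kit. Origin: centre of its underside.
- vial: Small closed glass vial with blue cap, 28 mm diameter, 55 mm high, standing among the stock: not part of either kit. Origin: centre of its underside.
There are look-alikes about, which are no part of the job. What is shaped like the weight but green or orange is not meant.

How it is judged:
By the outcome, as a careful person would: the job done as asked, in the order asked, and still so for the second after the job is handed in, with the robot touching nothing.
It also fails if it takes over 128 s, if anything falls off the work surface, if the arm or the gripper's body presses on something with over 40 N, if the wrist force passes 120 N, or if a joint passes its speed limit or range.

## Working session

There is one attempt and no reset: what is moved stays moved. The work goes in short steps, Python scripts to look and compute and a tool call to move; the robot and the scene stay as the last step left them, time stands still between calls to the robot, and variables do not carry over. Pictures are saved under pics/ and viewed, and the job is handed in when it is done.

Besides the shell and the picture viewer there is one more tool, called as name(argument=value, ...), one argument or row to a line, values as JSON. arm_command: Moves the arm, as the interface text tells. Its arguments: {"type":"object","properties":{"rows":{"type":"array"},"gripper":{"type":"number"},"squeeze":{"type":"number"}},"required":["rows"]}

```bash
mkdir -p pics; ls
python3 - <<'E'
from plant import manip
import cv2,pickle
s=manip.read_state();print(s)
for n in("scene","top"):
    c=manip.capture(n);pickle.dump(c,open(n+".pkl","wb"))
    cv2.imwrite(f"pics/{n}0.png",cv2.resize(c["color"][:,:,::-1],(800,600),interpolation=cv2.INTER_CUBIC))
    print(n,{k:v for k,v in c.items() if k!="color"})
E
```

```text
pics
{'clock': 0.0, 'joint_positions': array([1.05541796e+00, 2.59170067e-01, 2.07321224e-02, 1.33369575e+00,
       1.47284957e-05, 1.41817333e+00]), 'joint_vel': array([-0.00152078,  0.00017942,  0.00013734,  0.00107064,  0.00061182,
        0.0018786 ]), 'joint_efforts': array([-9.37191289e-04, -5.55646563e+01,  3.44527924e+01,  1.37149991e-02,
       -2.06604391e-04,  1.27109485e-05]), 'eef_pos': array([195.04338277, 513.96036084, 244.66651218]), 'tcp_rot': array([ 0.6953474 ,  0.12710631,  0.69566725, -0.1279963 ]), 'ft_force': array([ 0.08063272, -0.30208873, -0.34131413]), 'ft_torque': array([-0.01331964,  0.02469092,  0.08607203]), 'width': 85.44668913030446}
scene {'vfov': 53.3744927410275, 'cx': 284.1526892961503, 'cy': 207.9612635918464, 'dist': array([0.03854759, 0.        , 0.        , 0.        , 0.        ]), 'rvec': array([ 2.14569534,  0.60454739, -0.30104019]), 'tvec': array([-480.51505217, -130.75565204, 1112.23032504])}
top {'vfov': 47.60497331333893, 'cx': 281.59476158138864, 'cy': 212.52151385870107, 'dist': array([-0.11444443,  0.        ,  0.        ,  0.        ,  0.        ]), 'rvec': array([ 2.19865011, -2.20173669,  0.0840453 ]), 'tvec': array([  -4.79955875,  552.08358819, 1080.85313358])}
```

View pics/scene0.png

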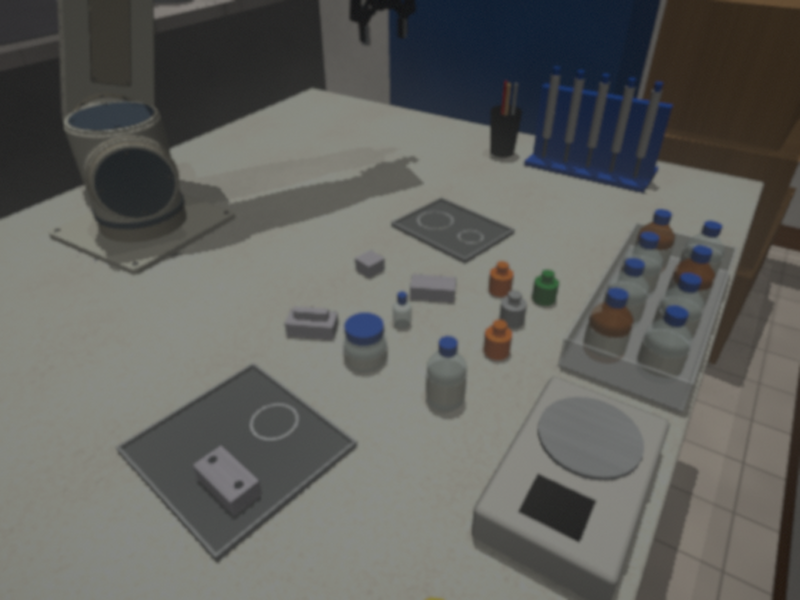

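View pics/top0.png

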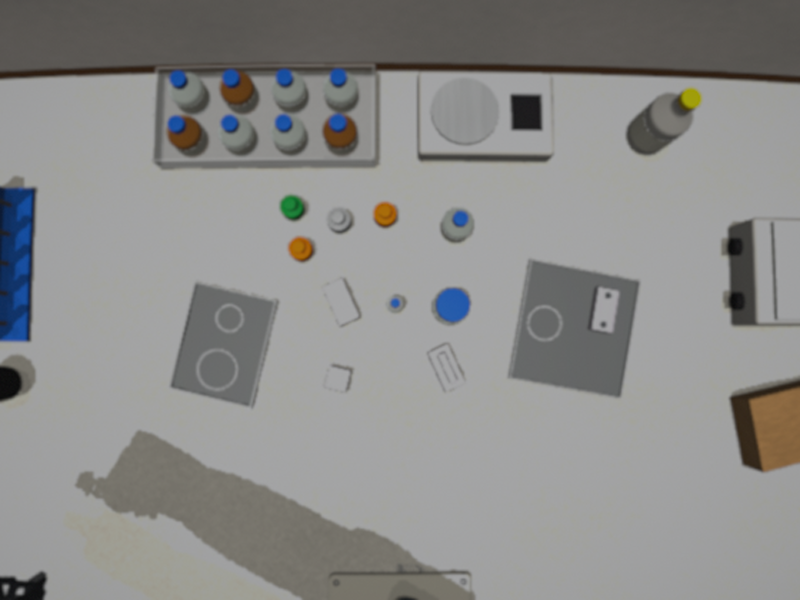

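```bash
cat > h.py <<'E'
import numpy as np,cv2,pickle
from scipy.spatial.transform import Rotation as R
def K(c):
    f=210/np.tan(np.radians(c["vfov"]/2)); return np.array([[f,0,c["cx"]],[0,f,c["cy"]],[0,0,1.]])
def ray(c,uv):
    p=cv2.undistortPoints(np.array(uv,float).reshape(-1,1,2),K(c),c["dist"]).reshape(-1,2)
    Rm=cv2.Rodrigues(c["rvec"])[0]; d=np.c_[p,np.ones(len(p))]@Rm; o=-Rm.T@c["tvec"]
    return o,d
def onz(c,uv,z):
    o,d=ray(c,uv); t=(z-o[2])/d[:,2]; return o+d*t[:,None]
def proj(c,X): return cv2.projectPoints(np.array(X,float).reshape(-1,1,3),c["rvec"],c["tvec"],K(c),c["dist"])[0].reshape(-1,2)
def load(n): return pickle.load(open(n+".pkl","rb"))
def grab(n,name=None):
    from plant import manip
    c=manip.capture(n); pickle.dump(c,open((name or n)+".pkl","wb")); return c
def crop(c,u0,v0,u1,v1,s,fn,stretch=True):
    im=c["color"][v0:v1,u0:u1,::-1].astype(float)
    if stretch:
        lo,hi=np.percentile(im,1),np.percentile(im,99.5); im=np.clip((im-lo)/(hi-lo),0,1)*255
    cv2.imwrite(fn,cv2.resize(im.astype(np.uint8),None,fx=s,fy=s,interpolation=cv2.INTER_CUBIC))
def go(pos,yaw,tilt=None):
    """print tool-frame shift (units 40mm) & rotvec to reach world pos with tool down; yaw= direction angle of tool y (jaw axis) mod pi"""
    from plant import manip
    s=manip.read_state(); q=s["tcp_rot"]; A=R.from_quat([q[1],q[2],q[3],q[0]]); M=A.as_matrix()
    best=None
    for k in (0,np.pi):
        y=np.array([np.cos(yaw+k),np.sin(yaw+k),0]); x=np.array([0,0,-1.]); z=np.cross(x,y)
        T=R.from_matrix(np.c_[x,y,z]); w=(A.inv()*T).as_rotvec()
        if best is None or np.linalg.norm(w)<np.linalg.norm(best): best=w
    t=M.T@(np.array(pos)-s["eef_pos"])/40
    print("clock %.2f pos %s j %s w %.1f"%(s["clock"],np.round(s["eef_pos"],1),np.round(s["joint_positions"],2),s["width"]))
    print(" yawnow %.3f"%np.arctan2(M[1,1],M[0,1]),"t",np.round(t,3),"w",np.round(best,3))
E
python3 - <<'E'
from h import *
c=load("top"); crop(c,190,130,345,290,5,"pics/t1.png"); crop(c,345,170,455,290,5,"pics/t2.png");crop(c,110,190,205,290,6,"pics/t3.png")
E
```

```text
(no output)
```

View pics/t1.png

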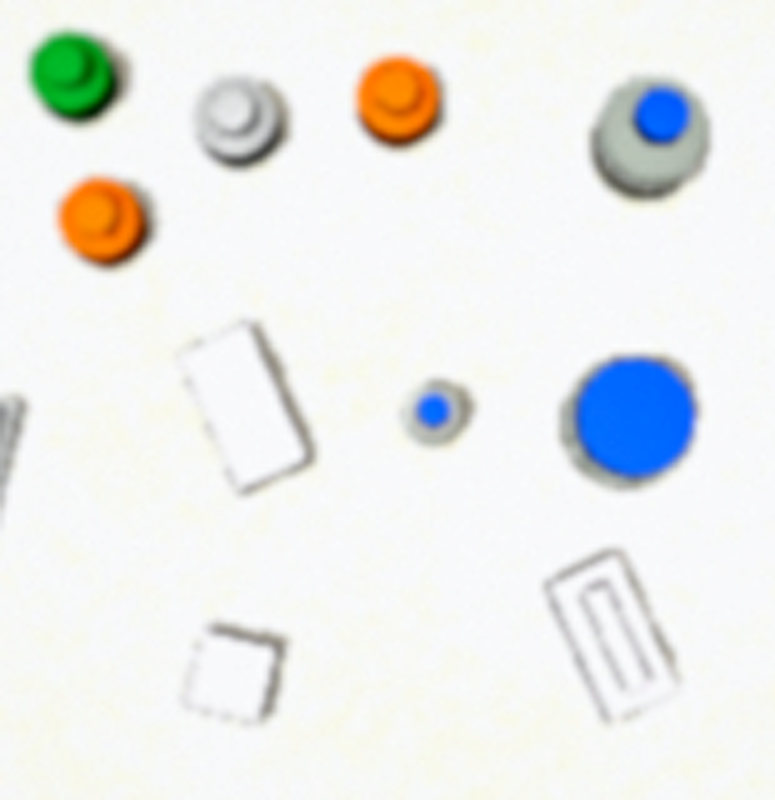

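View pics/t2.png

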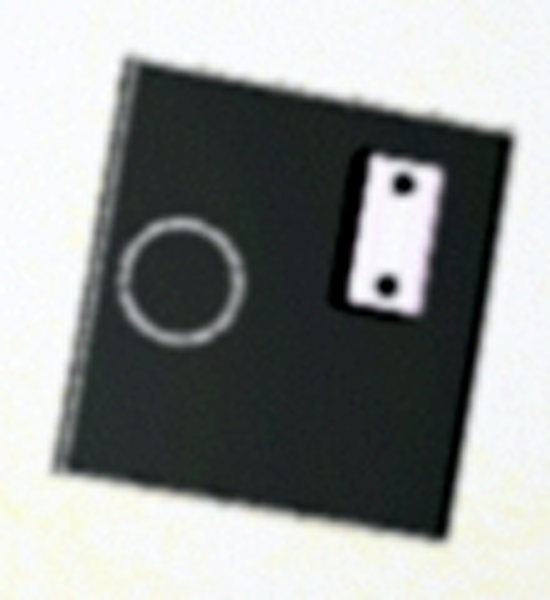

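View pics/t3.png

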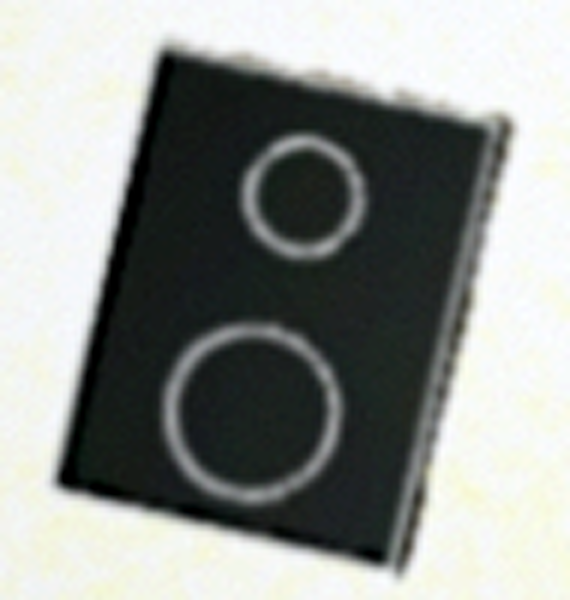

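```bash
cat > m.py <<'E'
from h import *
c=load("top"); img=c["color"]; g=cv2.cvtColor(img,cv2.COLOR_RGB2GRAY).astype(np.float32)
print("cam",ray(c,[[280,210]])[0].round(0), "scene cam",ray(load("scene"),[[280,210]])[0].round(0))
def comps(mask,box):
    u0,v0,u1,v1=box; m=np.zeros_like(mask); m[v0:v1,u0:u1]=mask[v0:v1,u0:u1]
    cs,_=cv2.findContours(m.astype(np.uint8),cv2.RETR_EXTERNAL,cv2.CHAIN_APPROX_NONE); return cs
def sub(box,thr,s=8):
    u0,v0,u1,v1=box
    big=cv2.resize(g[v0:v1,u0:u1],None,fx=s,fy=s,interpolation=cv2.INTER_CUBIC)
    return big, lambda p:(np.array(p,float).reshape(-1,2)+.5)/s-.5+[u0,v0]
def rect(box,thr,z,inv=False,n=1):
    big,f=sub(box,thr); m=(big<thr if inv else big>thr).astype(np.uint8)
    cs,_=cv2.findContours(m,cv2.RETR_EXTERNAL,cv2.CHAIN_APPROX_NONE); k=max(cs,key=cv2.contourArea)
    w=onz(c,f(k),z)[:,:2].astype(np.float32); r=cv2.minAreaRect(w); return r,w
for n,box in(("large",(345,170,455,290)),("small",(110,190,205,290))):
    r,w=rect(box,110,8,True); print(n,"tray",r)
r,w=rect((408,192,440,240),110,29);print("fixedblk",r)
def ring(box):
    big,f=sub(box,0); lo=np.median(big); m=big>lo+0.45*(big.max()-lo)
    cs,_=cv2.findContours(m.astype(np.uint8),cv2.RETR_EXTERNAL,cv2.CHAIN_APPROX_NONE); k=max(cs,key=cv2.contourArea)
    w=onz(c,f(k),4)[:,:2]; e=cv2.fitEllipse(w.astype(np.float32)); return e
print("ringL",ring((366,210,397,242)))
print("small r",ring((148,210,173,235)),"big r",ring((135,242,170,276)))
print("gray levels",g[205:212,414:420].mean() )
E
python3 m.py
```

```text
cam [ 488.   14. 1111.] scene cam [ 915. -577.  562.]
large tray ((511.6229248046875, -290.94244384765625), (182.37693786621094, 192.84674072265625), 79.14588928222656)
small tray ((487.26239013671875, 289.4361877441406), (130.8849334716797, 171.72348022460938), 77.04342651367188)
fixedblk ((541.935302734375, -334.40093994140625), (38.92738723754883, 73.1146469116211), 79.30790710449219)
ringL ((521.2946166992188, -238.47906494140625), (59.68968963623047, 60.04486846923828), 72.1425552368164)
small r ((530.0594482421875, 277.8686218261719), (47.30283737182617, 47.855464935302734), 138.76492309570312) big r ((446.2038879394531, 297.47308349609375), (68.85562896728516, 69.5675277709961), 175.20314025878906)
gray levels 107.333336
```

Run:
```python
from h import *
c=load("top"); im=c["color"]
def hc(c,u0,v0,u1,v1,s,fn,lo,hi):
    g=c["color"][v0:v1,u0:u1].mean(2); g=np.clip((g-lo)/(hi-lo),0,1)*255
    b=cv2.resize(g.astype(np.uint8),None,fx=s,fy=s,interpolation=cv2.INTER_CUBIC); return b
a=hc(c,220,188,258,232,10,0,150,200); b=hc(c,292,234,332,278,10,0,150,200)
cv2.imwrite("pics/b.png",np.hstack([a,b]))
print(np.percentile(im[190:280,220:330].mean(2),[1,5,20,50,90,99]))
s=load("scene");
cv2.imwrite("pics/s.png",np.vstack([hc(s,190,175,340,270,5,0,60,200)]))
```

```text
[ 98.66666667 113.33333333 162.33333333 164.66666667 165.33333333
 166.        ]
```

View pics/b.png

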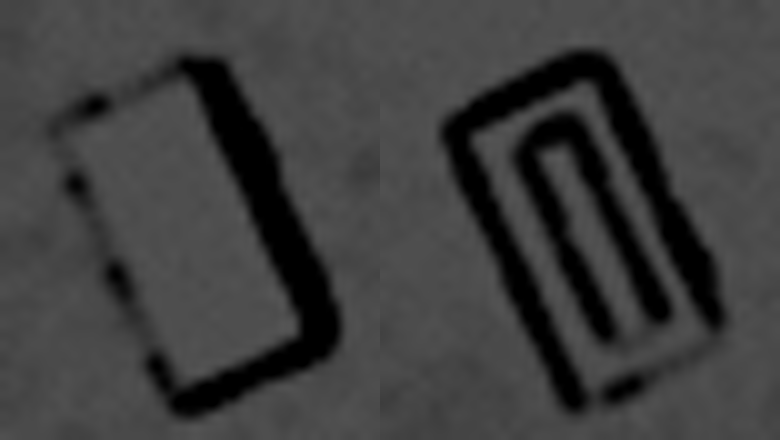

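View pics/s.png

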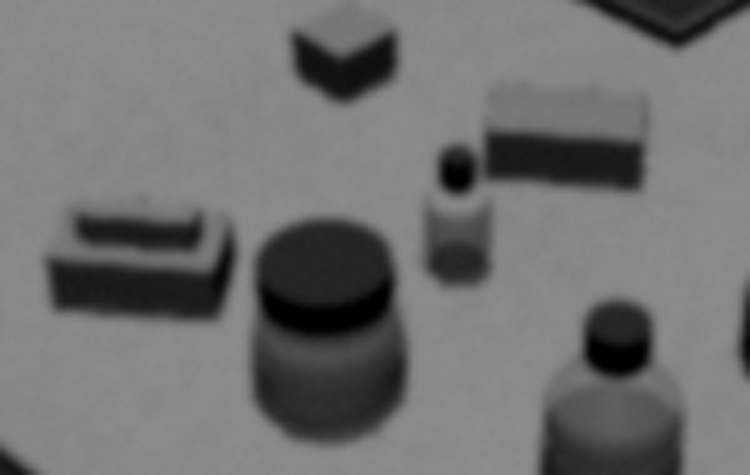

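Run:
```python
from h import *
c=load("top"); s=load("scene")
def cv(p,o,k): return (np.array(p,float)+.5)/k-.5+o
def rep(n,P):
    print(n,P.round(1).tolist(),"ctr",P[:,:2].mean(0).round(1))
    d=P[2:,:2].mean(0); l1=(P[3]+P[2]-P[0]-P[1])[:2]/2; print("  len",np.linalg.norm(l1).round(1),"ang",np.degrees(np.arctan2(l1[1],l1[0])).round(1)%180,"wid",np.linalg.norm((P[1]+P[2]-P[0]-P[3])[:2]/2).round(1))
rep("plain",onz(c,cv([(55,128),(190,62),(305,330),(172,390)],[220,188],10),25))
rep("ribbed",onz(c,cv([(92,137),(212,82),(332,320),(208,395)],[292,234],10),25))
for n,t,b in(("plain",[(487,132),(643,140)],[(487,180),(640,190)]),("ribbed",[(50,262),(215,275)],[(57,308),(215,318)])):
    T=onz(s,cv(t,[190,175],5),25);B=onz(s,cv(b,[190,175],5),0)
    print(n,"scene front edge top",T[:,:2].round(1).tolist(),"bottom",B[:,:2].round(1).tolist())
# bluish caps
def blob(c,mask,z,n):
    k,l,st,ce=cv2.connectedComponentsWithStats(mask.astype(np.uint8))
    for i in range(1,k):
        if st[i,4]>8: print(n,ce[i].round(1),st[i,4],onz(c,[ce[i]],z)[0,:2].round(1))
im=c["color"].astype(int); r,g,b=im[...,0],im[...,1],im[...,2]
m=(b>r+50)&(b>g+30); m[:130]=0; m[:, :190]=0
blob(c,m,60,"cap z60"); blob(c,m,95,"cap z95"); blob(c,m,55,"cap z55")
hs=cv2.cvtColor(c["color"],cv2.COLOR_RGB2HSV)
g=cv2.cvtColor(c["color"],cv2.COLOR_RGB2GRAY)
print(g[145:164,228:250:1])
```

```text
plain [[579.6, 124.0, 25.0], [594.7, 93.1, 25.0], [533.3, 66.6, 25.0], [519.6, 96.9, 25.0]] ctr [556.8  95.2]
  len 66.3 ang 23.80000000000001 wid 33.8
ribbed [[472.2, -48.9, 25.0], [484.7, -76.4, 25.0], [430.4, -103.6, 25.0], [413.4, -75.2, 25.0]] ctr [450.2 -76. ]
  len 62.5 ang 25.30000000000001 wid 31.6
plain scene front edge top [[532.9, 61.4], [594.0, 92.0]] bottom [[534.0, 59.9], [595.5, 89.0]]
ribbed scene front edge top [[428.9, -107.7], [490.6, -79.5]] bottom [[428.3, -107.2], [487.4, -78.4]]
cap z60 [322.  152.5] 93 [684.1 -95.4]
cap z60 [316.6 213. ] 437 [548.4 -82.4]
cap z60 [276.4 211.5] 31 [551.7   6.7]
cap z95 [322.  152.5] 93 [677.6 -91.8]
cap z95 [316.6 213. ] 437 [546.4 -79.2]
cap z95 [276.4 211.5] 31 [549.5   6.9]
cap z55 [322.  152.5] 93 [685. -96.]
cap z55 [316.6 213. ] 437 [548.7 -82.9]
cap z55 [276.4 211.5] 31 [552.    6.6]
[[165 165 165 164 161 157 153 152 151 149 149 150 154 158 158 159 162 164
  165 165 165 165]
 [165 165 163 161 156 148 145 143 142 141 139 140 145 146 144 144 153 161
  164 165 165 165]
 [165 164 159 153 148 142 141 140 141 139 137 135 137 
[... 827 characters left out ...]
4 113 125 137 141 130 104  85
   99 126 151 163]
 [160 147 140 144 145 141 138 137 132 130 131 134 140 142 135 115  88  81
  104 131 153 165]
 [162 153 143 140 143 146 148 149 148 146 146 146 144 137 118  92  76  92
  121 145 160 164]
 [164 159 145 132 131 139 146 150 151 151 148 143 134 118  92  74  84 116
  142 158 164 165]
 [165 163 152 134 117 117 128 135 138 138 134 122 105  86  74  85 113 141
  157 163 165 165]
 [165 165 161 148 128 110 103 101 101 100  97  87  76  76  91 119 143 158
  164 166 165 166]
 [166 165 164 161 150 133 114  96  86  81  80  82  93 109 127 146 160 164
  166 165 165 165]
 [165 165 165 165 162 156 145 131 120 114 114 120 134 145 153 160 164 165
  165 165 165 165]]
```

Run:
```python
from h import *
s=load("scene"); c=load("top")
crop(s,275,170,410,300,5,"pics/s2.png")
im=s["color"].astype(int); r,g,b=im[...,0],im[...,1],im[...,2]
m=((b>r+40)&(b>g+25)); m[:195]=0;m[:,400:]=0
k,l,st,ce=cv2.connectedComponentsWithStats(m.astype(np.uint8))
for i in range(1,k):
    if st[i,4]>15:
        print(ce[i].round(1),st[i].tolist(),[onz(s,[ce[i]],z)[0,:2].round(1).tolist() for z in (50,54,87)])
print("weight knob top cam",onz(c,[[236.2,152.0]],50))
```

```text
[281.  206.1] [279, 205, 5, 4, 16] [[549.5, 9.8], [552.3, 5.2], [575.9, -32.6]]
[254.4 227.5] [242, 219, 26, 18, 370] [[542.3, -75.9], [545.2, -79.8], [569.2, -112.1]]
[313.3 239.7] [308, 236, 12, 9, 83] [[655.7, -47.7], [657.7, -51.9], [674.5, -86.0]]
weight knob top cam [[686.77089607  97.05227455  50.        ]]
```

View pics/s2.png

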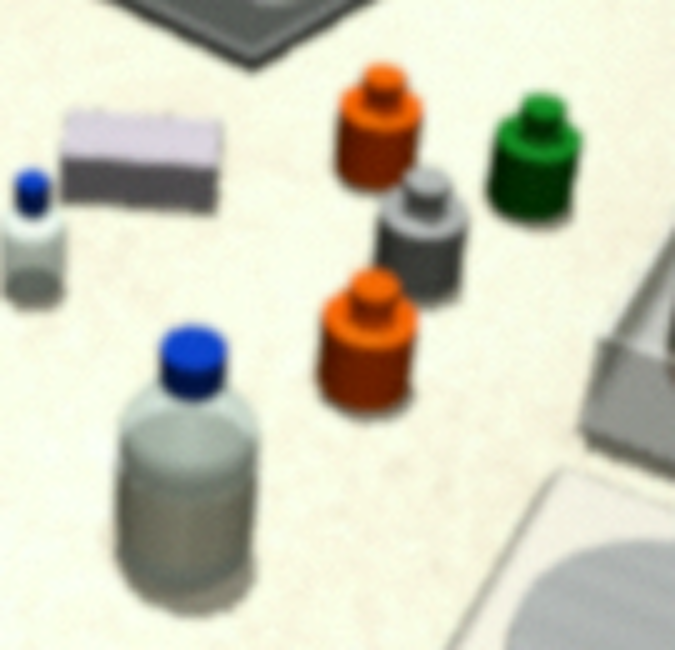

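Run:
```python
from h import *
go([556.6,93.7,90],np.radians(114.7))
s=load("scene");print(onz(s,[[360.6,205.6]],50))
```

```text
clock 0.10 pos [195.1 514.  244.7] j [1.06 0.26 0.02 1.33 0.   1.42] w 85.2
 yawnow 1.208 t [ 3.873 -6.611 12.18 ] w [-0.794 -0.001  0.001]
[[688.26159095  97.13539325  50.        ]]
```

arm_command(
  rows=[
    {"tx":3.87,"ty":-6.61,"tz":12.18,"wx":-0.794},
    {"tx":3.87,"ty":-6.61,"tz":12.18,"wx":-0.794},
    {"tx":3.87,"ty":-6.61,"tz":12.18,"wx":-0.794},
    {"tx":3.87,"ty":-6.61,"tz":12.18,"wx":-0.794},
    {"tx":3.87,"ty":-6.61,"tz":12.18,"wx":-0.794},
    {"tx":3.87,"ty":-6.61,"tz":12.18,"wx":-0.794},
    {"tx":3.87,"ty":-6.61,"tz":12.18,"wx":-0.794},
    {"tx":3.87,"ty":-6.61,"tz":12.18,"wx":-0.794},
    {"tx":3.87,"ty":-6.61,"tz":12.18,"wx":-0.794},
    {"tx":3.87,"ty":-6.61,"tz":12.18,"wx":-0.794},
    {"tx":3.87,"ty":-6.61,"tz":12.18,"wx":-0.794},
    {"tx":3.87,"ty":-6.61,"tz":12.18,"wx":-0.794},
    {"tx":3.87,"ty":-6.61,"tz":12.18,"wx":-0.794},
    {"tx":3.87,"ty":-6.61,"tz":12.18,"wx":-0.794},
    {"tx":3.87,"ty":-6.61,"tz":12.18,"wx":-0.794},
    {"tx":3.87,"ty":-6.61,"tz":12.18,"wx":-0.794},
    {"tx":3.87,"ty":-6.61,"tz":12.18,"wx":-0.794},
    {"tx":3.87,"ty":-6.61,"tz":12.18,"wx":-0.794},
  ],
  gripper=0.8,
)

```text
validation failed for argument at $.ro...
```

Run:
```python
from h import *
go([556.6,93.7,18],np.radians(114.7))
c=grab("top","t_a");crop(c,190,150,310,270,5,"pics/ta.png")
c=grab("scene","s_a");crop(c,190,120,350,260,5,"pics/sa.png")
```

```text
clock 0.10 pos [195.1 514.  244.7] j [1.06 0.26 0.02 1.33 0.   1.42] w 85.2
 yawnow 1.208 t [ 5.673 -6.609 12.18 ] w [-0.794 -0.001  0.001]
```

View pics/sa.png

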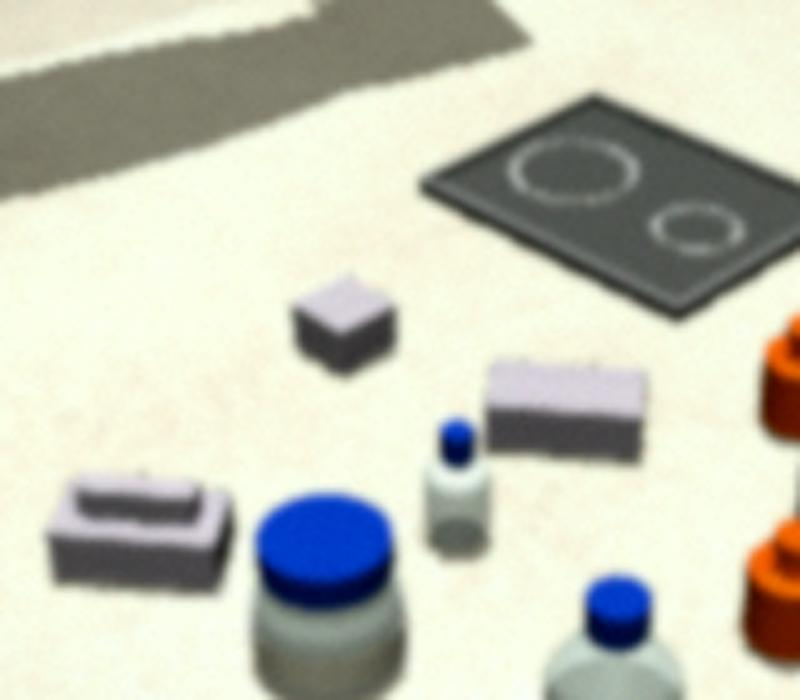

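arm_command(
  rows=[
    {"tx":3.87,"ty":-6.61,"tz":12.18,"wx":-0.794,"wy":0,"wz":0},
  ],
  gripper=0.8,
)

```text
clock: 0.3
eef_pos: [223.4, 482.7, 233.2]
tcp_rot: [0.703, 0.079, 0.703, -0.077]
ft_force: [1.6, 0.3, -0.3]
width: 73.6
```

Run:
```python
from h import *
go([556.6,93.7,90],np.radians(114.7))
```

```text
clock 0.30 pos [223.4 482.7 233.2] j [ 0.98  0.23 -0.05  1.29  0.    1.2 ] w 73.6
 yawnow 1.350 t [ 3.561 -7.676 10.256] w [-0.652  0.001 -0.002]
```

arm_command(
  rows=[
    {"tx":3.56,"ty":-7.68,"tz":10.26,"wx":-0.652,"wy":0,"wz":0},
    {"tx":3.56,"ty":-7.68,"tz":10.26,"wx":-0.652,"wy":0,"wz":0},
    {"tx":3.56,"ty":-7.68,"tz":10.26,"wx":-0.652,"wy":0,"wz":0},
    {"tx":3.56,"ty":-7.68,"tz":10.26,"wx":-0.652,"wy":0,"wz":0},
    {"tx":3.56,"ty":-7.68,"tz":10.26,"wx":-0.652,"wy":0,"wz":0},
    {"tx":3.56,"ty":-7.68,"tz":10.26,"wx":-0.652,"wy":0,"wz":0},
    {"tx":3.56,"ty":-7.68,"tz":10.26,"wx":-0.652,"wy":0,"wz":0},
    {"tx":3.56,"ty":-7.68,"tz":10.26,"wx":-0.652,"wy":0,"wz":0},
    {"tx":3.56,"ty":-7.68,"tz":10.26,"wx":-0.652,"wy":0,"wz":0},
    {"tx":3.56,"ty":-7.68,"tz":10.26,"wx":-0.652,"wy":0,"wz":0},
    {"tx":3.56,"ty":-7.68,"tz":10.26,"wx":-0.652,"wy":0,"wz":0},
    {"tx":3.56,"ty":-7.68,"tz":10.26,"wx":-0.652,"wy":0,"wz":0},
    {"tx":3.56,"ty":-7.68,"tz":10.26,"wx":-0.652,"wy":0,"wz":0},
    {"tx":3.56,"ty":-7.68,"tz":10.26,"wx":-0.652,"wy":0,"wz":0},
    {"tx":3.56,"ty":-7.68,"tz":10.26,"wx":-0.652,"wy":0,"wz":0},
    {"tx":3.56,"ty":-7.68,"tz":10.26,"wx":-0.652,"wy":0,"wz":0},
  ],
  gripper=0.8,
)

```text
clock: 1.9
eef_pos: [556.3, 94.6, 90.6]
tcp_rot: [0.691, -0.151, 0.69, 0.153]
ft_force: [0.1, 0.7, 0.8]
width: 68.0
```

Run:
```python
from h import *
go([556.6,93.7,18],np.radians(114.7))
c=grab("top","t_a");crop(c,190,150,310,270,5,"pics/ta.png")
c=grab("scene","s_a");crop(c,220,120,350,240,6,"pics/sa.png")
```

```text
clock 1.90 pos [556.3  94.6  90.6] j [ 0.02  0.37 -0.23  0.97  0.   -0.41] w 68.0
 yawnow 2.004 t [ 1.815 -0.026 -0.005] w [ 0.002  0.002 -0.002]
```

View pics/sa.png

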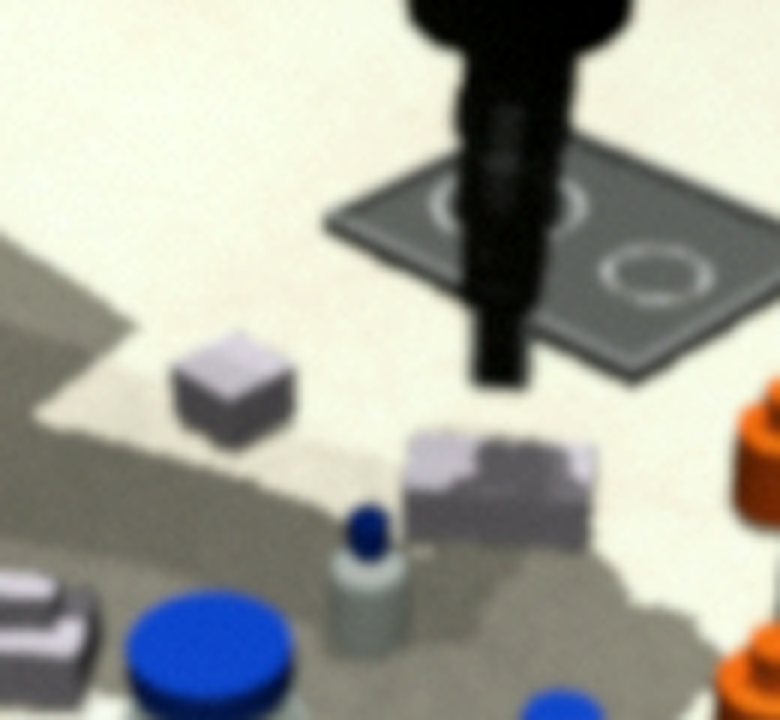

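arm_command(
  rows=[
    {"tx":0.9,"ty":-0.02,"tz":0,"wx":0,"wy":0,"wz":0},
    {"tx":1.4,"ty":-0.02,"tz":0,"wx":0,"wy":0,"wz":0},
    {"tx":1.7,"ty":-0.02,"tz":0,"wx":0,"wy":0,"wz":0},
    {"tx":1.8,"ty":-0.02,"tz":0,"wx":0,"wy":0,"wz":0},
    {"tx":1.8,"ty":-0.02,"tz":0,"wx":0,"wy":0,"wz":0},
    {"tx":1.8,"ty":-0.02,"tz":0,"wx":0,"wy":0,"wz":0},
  ],
)

```text
clock: 2.6
eef_pos: [557.4, 93.8, 19.4]
tcp_rot: [0.692, -0.151, 0.69, 0.153]
ft_force: [-0.0, 0.1, -0.5]
width: 68.0
```

arm_command(
  rows=[
    {"tx":0,"ty":0,"tz":0,"wx":0,"wy":0,"wz":0},
    {"tx":0,"ty":0,"tz":0,"wx":0,"wy":0,"wz":0},
    {"tx":0,"ty":0,"tz":0,"wx":0,"wy":0,"wz":0},
    {"tx":0,"ty":0,"tz":0,"wx":0,"wy":0,"wz":0},
    {"tx":0,"ty":0,"tz":0,"wx":0,"wy":0,"wz":0},
    {"tx":0,"ty":0,"tz":0,"wx":0,"wy":0,"wz":0},
  ],
  gripper=0,
  squeeze=50,
)

```text
clock: 3.2
eef_pos: [558.0, 93.9, 20.4]
tcp_rot: [0.692, -0.151, 0.689, 0.153]
ft_force: [-0.6, 1.4, 7.0]
width: 34.9
```

Run:
```python
from h import *
go([556.6,93.7,120],np.radians(114.7))
c=grab("scene","s_a");crop(c,220,120,350,240,6,"pics/sb.png")
```

```text
clock 3.20 pos [558.   93.9  20.4] j [ 0.02  0.44 -0.32  0.81  0.   -0.42] w 34.9
 yawnow 2.004 t [-2.491  0.011 -0.021] w [ 0.002  0.005 -0.001]
```

View pics/sb.png

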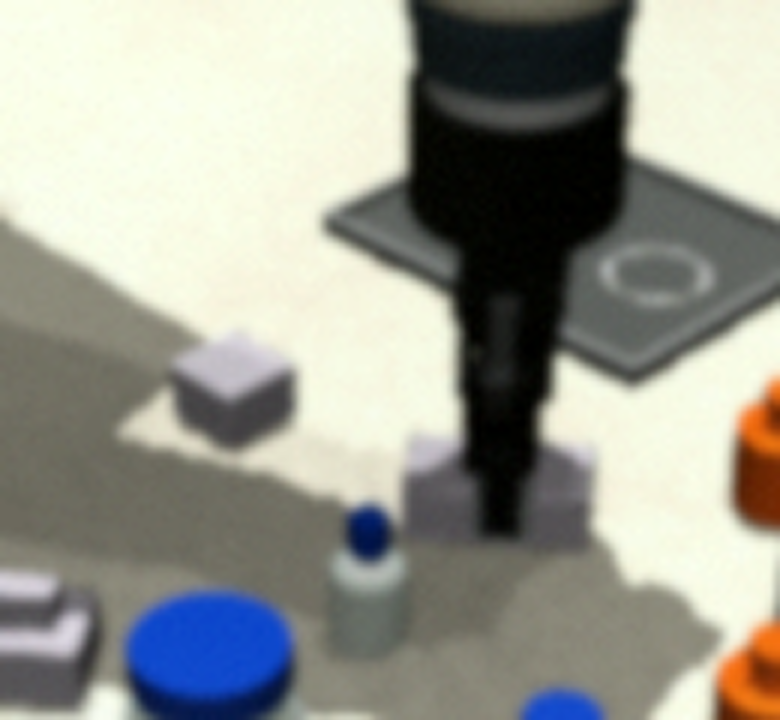

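arm_command(
  rows=[
    {"tx":-0.8,"ty":0,"tz":0,"wx":0,"wy":0,"wz":0},
    {"tx":-1.8,"ty":0,"tz":0,"wx":0,"wy":0,"wz":0},
    {"tx":-2.7,"ty":0,"tz":0,"wx":0,"wy":0,"wz":0},
    {"tx":-2.75,"ty":0,"tz":0,"wx":0,"wy":0,"wz":0},
    {"tx":-2.75,"ty":0,"tz":0,"wx":0,"wy":0,"wz":0},
  ],
)

```text
clock: 3.75
eef_pos: [557.8, 93.6, 131.1]
tcp_rot: [0.693, -0.151, 0.688, 0.152]
ft_force: [-0.4, -0.3, -1.9]
width: 35.0
```

Run:
```python
from h import *
go([467.2,-320.0,120],np.radians(79.2))
```

```text
clock 3.75 pos [557.8  93.6 131.1] j [ 0.02  0.34 -0.16  1.06  0.   -0.42] w 35.0
 yawnow 2.004 t [ 0.236 -8.436 -6.396] w [ 0.621  0.006 -0.002]
```

arm_command(
  rows=[
    {"tx":0,"ty":-8.44,"tz":-6.4,"wx":0.621,"wy":0.006,"wz":0},
    {"tx":0,"ty":-8.44,"tz":-6.4,"wx":0.621,"wy":0.006,"wz":0},
    {"tx":0,"ty":-8.44,"tz":-6.4,"wx":0.621,"wy":0.006,"wz":0},
    {"tx":0,"ty":-8.44,"tz":-6.4,"wx":0.621,"wy":0.006,"wz":0},
    {"tx":0,"ty":-8.44,"tz":-6.4,"wx":0.621,"wy":0.006,"wz":0},
    {"tx":0,"ty":-8.44,"tz":-6.4,"wx":0.621,"wy":0.006,"wz":0},
    {"tx":0,"ty":-8.44,"tz":-6.4,"wx":0.621,"wy":0.006,"wz":0},
    {"tx":0,"ty":-8.44,"tz":-6.4,"wx":0.621,"wy":0.006,"wz":0},
    {"tx":0.8,"ty":-8.44,"tz":-6.4,"wx":0.621,"wy":0.006,"wz":0},
    {"tx":1.6,"ty":-8.44,"tz":-6.4,"wx":0.621,"wy":0.006,"wz":0},
    {"tx":1.6,"ty":-8.44,"tz":-6.4,"wx":0.621,"wy":0.006,"wz":0},
    {"tx":1.6,"ty":-8.44,"tz":-6.4,"wx":0.621,"wy":0.006,"wz":0},
    {"tx":1.6,"ty":-8.44,"tz":-6.4,"wx":0.621,"wy":0.006,"wz":0},
    {"tx":1.6,"ty":-8.44,"tz":-6.4,"wx":0.621,"wy":0.006,"wz":0},
  ],
)

```text
clock: 5.15
eef_pos: [468.3, -319.9, 66.9]
tcp_rot: [0.705, 0.066, 0.703, -0.066]
ft_force: [-0.1, -0.1, -1.5]
width: 34.8
```

Run:
```python
from h import *
go([467.2,-320.0,25],np.radians(79.2))
c=grab("scene","s_b");crop(c,80,220,260,390,4,"pics/sc.png",False)
c=grab("top","t_b");crop(c,345,170,455,290,5,"pics/tc.png")
```

```text
clock 5.15 pos [ 468.3 -319.9   66.9] j [-0.75  0.4  -0.25  0.92  0.   -0.56] w 34.8
 yawnow 1.384 t [ 1.047 -0.007 -0.028] w [ 0.002  0.002 -0.001]
```

View pics/sc.png

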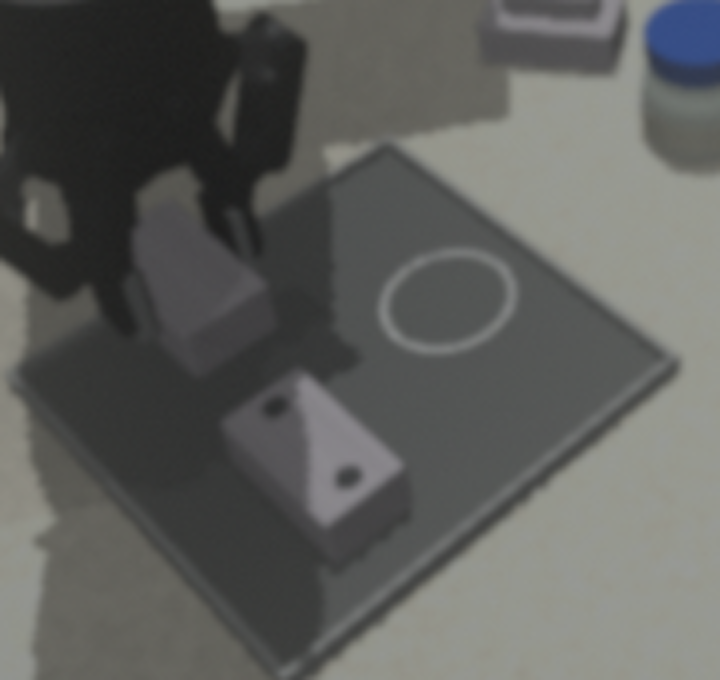

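View pics/tc.png

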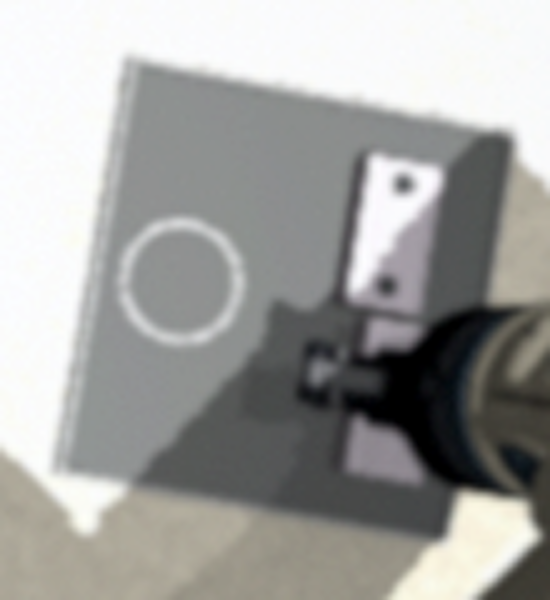

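Run:
```python
from h import *
s=load("s_b"); t=load("t_b")
a=np.radians(-10.8); Rm=np.array([[np.cos(a),-np.sin(a)],[np.sin(a),np.cos(a)]]); o=np.array([511.65,-289.8])
def T(P): return ((P[:,:2]-o)@Rm).round(1).tolist()
def cv(p,o,k): return (np.array(p,float)+.5)/k-.5+o
print("fixed top (scene)",T(onz(s,cv([(300,372),(225,425),(325,528),(408,468)],[80,220],4),29)))
print("held end top z71",T(onz(s,cv([(190,340),(268,288)],[80,220],4),71.5)))
print("held end bot z46",T(onz(s,cv([(200,375),(272,320)],[80,220],4),46.5)))
print("fixed top(top)",T(onz(t,cv([(372,152),(443,165),(421,318),(348,303)],[345,170],5),29)))
print("held top(top)",T(onz(t,cv([(365,320),(345,468),(418,485)],[345,170],5),71.5)))
print("TCP",T(np.array([[468.3,-319.9]])))
```

```text
fixed top (scene) [[5.7, -22.1], [6.2, -55.7], [73.0, -56.3], [74.3, -20.8]]
held end top z71 [[-1.9, -55.4], [-2.5, -21.9]]
held end bot z46 [[-6.8, -54.3], [-9.9, -20.8]]
fixed top(top) [[73.6, -20.4], [74.0, -54.7], [2.1, -56.3], [2.6, -21.1]]
held top(top) [[-6.7, -17.6], [-72.7, -20.1], [-74.2, -54.0]]
TCP [[-36.9, -37.7]]
```

arm_command(
  rows=[
    {"tx":0.4,"ty":0,"tz":0,"wx":0,"wy":0,"wz":0},
    {"tx":0.7,"ty":0,"tz":0,"wx":0,"wy":0,"wz":0},
    {"tx":0.9,"ty":0,"tz":0,"wx":0,"wy":0,"wz":0},
    {"tx":1.0,"ty":0,"tz":0,"wx":0,"wy":0,"wz":0},
    {"tx":1.05,"ty":0,"tz":0,"wx":0,"wy":0,"wz":0},
    {"tx":1.07,"ty":0,"tz":0,"wx":0,"wy":0,"wz":0},
    {"tx":1.07,"ty":0,"tz":0,"wx":0,"wy":0,"wz":0},
  ],
)

```text
clock: 5.95
eef_pos: [468.1, -319.9, 24.4]
tcp_rot: [0.705, 0.066, 0.703, -0.066]
ft_force: [-1.8, 2.7, 2.1]
width: 35.0
```

arm_command(
  rows=[
    {"tx":0,"ty":0,"tz":0,"wx":0,"wy":0,"wz":0},
    {"tx":0,"ty":0,"tz":0,"wx":0,"wy":0,"wz":0},
    {"tx":0,"ty":0,"tz":0,"wx":0,"wy":0,"wz":0},
    {"tx":-0.3,"ty":0,"tz":0,"wx":0,"wy":0,"wz":0},
    {"tx":-1.0,"ty":0,"tz":0,"wx":0,"wy":0,"wz":0},
    {"tx":-2.0,"ty":0,"tz":0,"wx":0,"wy":0,"wz":0},
    {"tx":-2.5,"ty":0,"tz":0,"wx":0,"wy":0,"wz":0},
  ],
  gripper=0.62,
)

```text
clock: 6.65
eef_pos: [468.7, -320.6, 128.3]
tcp_rot: [0.706, 0.065, 0.702, -0.067]
ft_force: [0.4, -0.6, -0.7]
width: 52.7
```

Run:
```python
from h import *
go([450.8,-76.5,100],np.radians(114.9))
```

```text
clock 6.65 pos [ 468.7 -320.6  128.3] j [-0.75  0.34 -0.16  1.06  0.   -0.56] w 52.7
 yawnow 1.384 t [ 0.693  5.914 -1.578] w [-0.622  0.004  0.003]
```

arm_command(
  rows=[
    {"tx":0.69,"ty":5.91,"tz":-1.58,"wx":-0.622,"wy":0.004,"wz":0.003},
    {"tx":0.69,"ty":5.91,"tz":-1.58,"wx":-0.622,"wy":0.004,"wz":0.003},
    {"tx":0.69,"ty":5.91,"tz":-1.58,"wx":-0.622,"wy":0.004,"wz":0.003},
    {"tx":0.69,"ty":5.91,"tz":-1.58,"wx":-0.622,"wy":0.004,"wz":0.003},
    {"tx":0.69,"ty":5.91,"tz":-1.58,"wx":-0.622,"wy":0.004,"wz":0.003},
    {"tx":0.69,"ty":5.91,"tz":-1.58,"wx":-0.622,"wy":0.004,"wz":0.003},
    {"tx":0.69,"ty":5.91,"tz":-1.58,"wx":-0.622,"wy":0.004,"wz":0.003},
    {"tx":0.69,"ty":5.91,"tz":-1.58,"wx":-0.622,"wy":0.004,"wz":0.003},
    {"tx":0.69,"ty":5.91,"tz":-1.58,"wx":-0.622,"wy":0.004,"wz":0.003},
    {"tx":0.69,"ty":5.91,"tz":-1.58,"wx":-0.622,"wy":0.004,"wz":0.003},
  ],
  gripper=0.75,
)

```text
clock: 7.65
eef_pos: [450.9, -77.7, 100.2]
tcp_rot: [0.691, -0.152, 0.69, 0.152]
ft_force: [-0.2, -0.0, -1.0]
width: 63.9
```

```bash
cat > tr.py <<'E'
from h import *
a=np.radians(-10.8); Rm=np.array([[np.cos(a),-np.sin(a)],[np.sin(a),np.cos(a)]]); o=np.array([511.65,-289.8])
def T(P): return ((np.atleast_2d(P)[:,:2]-o)@Rm).round(1).tolist()
def W(p): return Rm@np.array(p)+o
def cv(p,o,k): return (np.array(p,float)+.5)/k-.5+o
E
python3 - <<'E'
from h import *
go([450.8,-76.5,22],np.radians(114.9))
c=grab("scene","s_c");crop(c,80,170,280,370,4,"pics/sd.png",False)
c=grab("top","t_c");crop(c,405,185,445,285,6,"pics/td.png")
E
```

```text
clock 7.65 pos [450.9 -77.7 100.2] j [-0.35  0.2  -0.45  0.92  0.   -0.79] w 63.9
 yawnow 2.004 t [1.954 0.029 0.01 ] w [-0.002  0.001  0.   ]
```

View pics/sd.png

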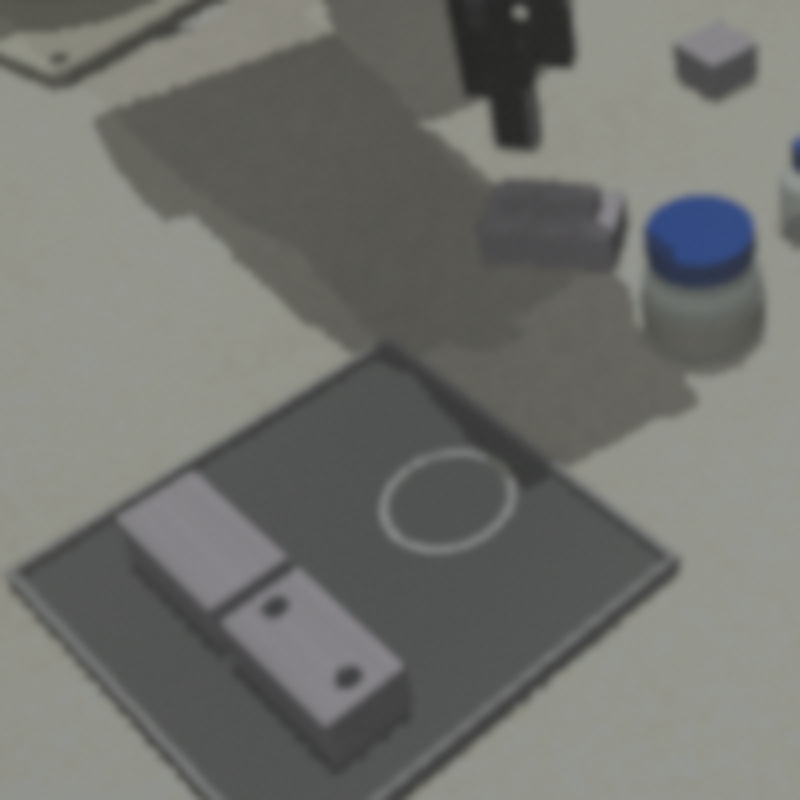

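View pics/td.png

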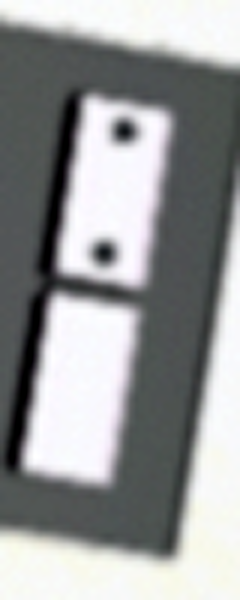

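Run:
```python
from tr import *
c=load("t_c"); g=cv2.cvtColor(c["color"],cv2.COLOR_RGB2GRAY).astype(np.float32)
u0,v0,u1,v1=403,190,440,272; s=8
b=cv2.resize(g[v0:v1,u0:u1],None,fx=s,fy=s,interpolation=cv2.INTER_CUBIC)
cs,_=cv2.findContours((b>128).astype(np.uint8),cv2.RETR_EXTERNAL,cv2.CHAIN_APPROX_NONE)
for k in cs:
    if cv2.contourArea(k)<3000: continue
    w=onz(c,cv(k.reshape(-1,2),[u0,v0],s),29)[:,:2].astype(np.float32); r=cv2.minAreaRect(w); print(r,T(np.array(r[0])))
```

```text
((443.521240234375, -364.54656982421875), (10.722505569458008, 57.38917922973633), 89.21381378173828) [[-52.9, -86.2]]
((465.721435546875, -319.60870361328125), (36.34150314331055, 70.406005859375), 79.315185546875) [[-39.5, -37.9]]
((541.9902954101562, -333.92388916015625), (36.23173141479492, 70.4559326171875), 79.32865905761719) [[38.1, -37.7]]
((598.1638793945312, -341.8755798339844), (12.568777084350586, 62.402286529541016), 0.19805897772312164) [[94.7, -34.9]]
```

arm_command(
  rows=[
    {"tx":0.8,"ty":0.03,"tz":0,"wx":0,"wy":0,"wz":0},
    {"tx":1.4,"ty":0.03,"tz":0,"wx":0,"wy":0,"wz":0},
    {"tx":1.8,"ty":0.03,"tz":0,"wx":0,"wy":0,"wz":0},
    {"tx":1.95,"ty":0.03,"tz":0,"wx":0,"wy":0,"wz":0},
    {"tx":1.95,"ty":0.03,"tz":0,"wx":0,"wy":0,"wz":0},
    {"tx":1.95,"ty":0.03,"tz":0,"wx":0,"wy":0,"wz":0},
  ],
)

```text
clock: 8.35
eef_pos: [450.6, -76.6, 22.6]
tcp_rot: [0.691, -0.152, 0.69, 0.152]
ft_force: [0.8, -0.5, 0.5]
width: 64.1
```

arm_command(
  rows=[
    {"tx":0,"ty":0,"tz":0,"wx":0,"wy":0,"wz":0},
    {"tx":0,"ty":0,"tz":0,"wx":0,"wy":0,"wz":0},
    {"tx":0,"ty":0,"tz":0,"wx":0,"wy":0,"wz":0},
    {"tx":0,"ty":0,"tz":0,"wx":0,"wy":0,"wz":0},
    {"tx":0,"ty":0,"tz":0,"wx":0,"wy":0,"wz":0},
    {"tx":0,"ty":0,"tz":0,"wx":0,"wy":0,"wz":0},
  ],
  gripper=0,
)

```text
clock: 8.95
eef_pos: [451.2, -76.7, 23.6]
tcp_rot: [0.691, -0.152, 0.69, 0.152]
ft_force: [-1.3, 0.8, 7.6]
width: 34.6
```

Run:
```python
from h import *
go([450.8,-76.5,22],np.radians(114.9))
c=grab("scene","s_d");crop(c,180,170,280,270,6,"pics/se.png",False)
```

```text
clock 8.95 pos [451.2 -76.7  23.6] j [-0.35  0.29 -0.57  0.71  0.   -0.79] w 34.6
 yawnow 2.004 t [ 0.041  0.009 -0.006] w [-0.001  0.002  0.001]
```

View pics/se.png

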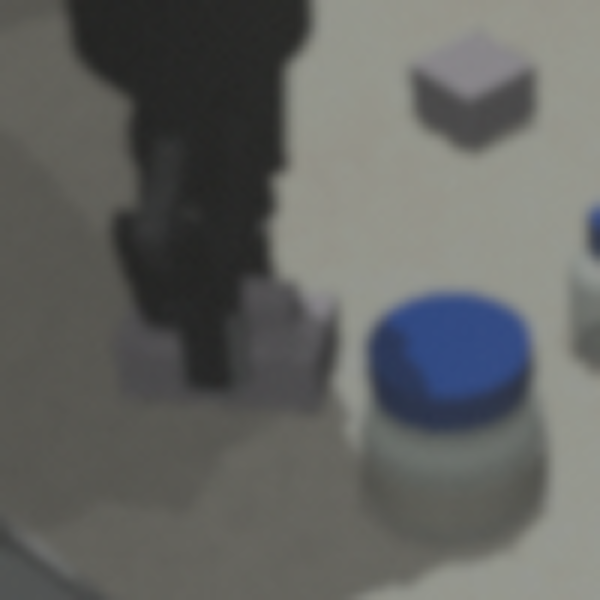

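arm_command(
  rows=[
    {"tx":0,"ty":0,"tz":0,"wx":0,"wy":0,"wz":0},
    {"tx":0,"ty":0,"tz":0,"wx":0,"wy":0,"wz":0},
    {"tx":0,"ty":0,"tz":0,"wx":0,"wy":0,"wz":0},
    {"tx":-0.5,"ty":0,"tz":0,"wx":0,"wy":0,"wz":0},
    {"tx":-1.5,"ty":0,"tz":0,"wx":0,"wy":0,"wz":0},
    {"tx":-2.0,"ty":0,"tz":0,"wx":0,"wy":0,"wz":0},
  ],
  gripper=0.62,
)

```text
clock: 9.6
eef_pos: [451.5, -76.9, 105.9]
tcp_rot: [0.692, -0.153, 0.689, 0.151]
ft_force: [0.3, -0.5, 0.4]
width: 52.9
```

Run:
```python
from h import *
go([466.5,-319.6,80],np.radians(79.3))
```

```text
clock 9.60 pos [451.5 -76.9 105.9] j [-0.35  0.19 -0.45  0.93  0.   -0.79] w 52.9
 yawnow 2.004 t [ 0.655 -5.662 -2.21 ] w [0.62  0.004 0.002]
```

arm_command(
  rows=[
    {"tx":0.2,"ty":-5.66,"tz":-2.21,"wx":0.62,"wy":0.004,"wz":0.002},
    {"tx":0.2,"ty":-5.66,"tz":-2.21,"wx":0.62,"wy":0.004,"wz":0.002},
    {"tx":0.2,"ty":-5.66,"tz":-2.21,"wx":0.62,"wy":0.004,"wz":0.002},
    {"tx":0.2,"ty":-5.66,"tz":-2.21,"wx":0.62,"wy":0.004,"wz":0.002},
    {"tx":0.2,"ty":-5.66,"tz":-2.21,"wx":0.62,"wy":0.004,"wz":0.002},
    {"tx":0.65,"ty":-5.66,"tz":-2.21,"wx":0.62,"wy":0.004,"wz":0.002},
    {"tx":0.65,"ty":-5.66,"tz":-2.21,"wx":0.62,"wy":0.004,"wz":0.002},
    {"tx":0.65,"ty":-5.66,"tz":-2.21,"wx":0.62,"wy":0.004,"wz":0.002},
    {"tx":0.65,"ty":-5.66,"tz":-2.21,"wx":0.62,"wy":0.004,"wz":0.002},
  ],
)

```text
clock: 10.5
eef_pos: [466.7, -318.7, 80.9]
tcp_rot: [0.704, 0.066, 0.704, -0.065]
ft_force: [-0.1, -0.7, 0.7]
width: 53.3
```

Run:
```python
from h import *
go([466.5,-319.6,27],np.radians(79.3))
```

```text
clock 10.50 pos [ 466.7 -318.7   80.9] j [-0.75  0.38 -0.24  0.95  0.   -0.56] w 53.3
 yawnow 1.385 t [ 1.347e+00 -2.300e-02 -1.000e-03] w [ 0.001  0.    -0.   ]
```

arm_command(
  rows=[
    {"tx":0.7,"ty":-0.02,"tz":0,"wx":0,"wy":0,"wz":0},
    {"tx":1.1,"ty":-0.02,"tz":0,"wx":0,"wy":0,"wz":0},
    {"tx":1.3,"ty":-0.02,"tz":0,"wx":0,"wy":0,"wz":0},
    {"tx":1.33,"ty":-0.02,"tz":0,"wx":0,"wy":0,"wz":0},
    {"tx":1.33,"ty":-0.02,"tz":0,"wx":0,"wy":0,"wz":0},
  ],
)

```text
clock: 11.0
eef_pos: [467.0, -319.4, 28.5]
tcp_rot: [0.704, 0.065, 0.704, -0.065]
ft_force: [0.7, -0.8, -0.3]
width: 52.9
```

arm_command(
  rows=[
    {"tx":0,"ty":0,"tz":0,"wx":0,"wy":0,"wz":0},
    {"tx":0,"ty":0,"tz":0,"wx":0,"wy":0,"wz":0},
    {"tx":0,"ty":0,"tz":0,"wx":0,"wy":0,"wz":0},
    {"tx":0,"ty":0,"tz":0,"wx":0,"wy":0,"wz":0},
    {"tx":-0.05,"ty":0,"tz":0.05,"wx":0,"wy":0,"wz":0},
    {"tx":-0.05,"ty":0,"tz":0.06,"wx":0,"wy":0,"wz":0},
    {"tx":-0.05,"ty":0,"tz":0.06,"wx":0,"wy":0,"wz":0},
    {"tx":-0.05,"ty":0,"tz":0.06,"wx":0,"wy":0,"wz":0},
  ],
  gripper=0,
)

```text
clock: 11.8
eef_pos: [469.2, -319.8, 30.3]
tcp_rot: [0.704, 0.065, 0.704, -0.065]
ft_force: [-0.2, -0.0, -2.0]
width: 34.5
```

Run:
```python
from tr import *
go([466.5,-319.6,27],np.radians(79.3))
from plant import manip
s=manip.read_state(); print(T(s["eef_pos"]),s["ft_force"])
```

```text
clock 11.80 pos [ 469.2 -319.8   30.3] j [-0.75  0.43 -0.3   0.84  0.   -0.56] w 34.5
 yawnow 1.386 t [ 0.083 -0.008 -0.068] w [0.002 0.001 0.   ]
[[-36.0, -37.4]] [-0.15728761 -0.02078745 -2.00445426]
```

arm_command(
  rows=[
    {"tx":0.03,"ty":0,"tz":0,"wx":0,"wy":0,"wz":0},
    {"tx":0.05,"ty":0,"tz":0,"wx":0,"wy":0,"wz":0},
    {"tx":0.06,"ty":0,"tz":0,"wx":0,"wy":0,"wz":0},
    {"tx":0.06,"ty":0,"tz":0,"wx":0,"wy":0,"wz":0},
  ],
)

```text
clock: 12.2
eef_pos: [469.3, -319.8, 29.8]
tcp_rot: [0.705, 0.065, 0.703, -0.066]
ft_force: [-5.5, 4.1, 19.2]
width: 35.0
```

arm_command(
  rows=[
    {"tx":0,"ty":0,"tz":0,"wx":0,"wy":0,"wz":0},
    {"tx":0,"ty":0,"tz":0,"wx":0,"wy":0,"wz":0},
    {"tx":0,"ty":0,"tz":0,"wx":0,"wy":0,"wz":0},
    {"tx":-0.3,"ty":0,"tz":0,"wx":0,"wy":0,"wz":0},
    {"tx":-1.0,"ty":0,"tz":0,"wx":0,"wy":0,"wz":0},
    {"tx":-1.8,"ty":0,"tz":0,"wx":0,"wy":0,"wz":0},
    {"tx":-1.8,"ty":0,"tz":0,"wx":0,"wy":0,"wz":0},
  ],
  gripper=0.62,
)

```text
clock: 12.9
eef_pos: [470.7, -321.1, 106.4]
tcp_rot: [0.707, 0.063, 0.702, -0.067]
ft_force: [-0.0, 0.0, 0.1]
width: 53.2
```

Run:
```python
from h import *
go([450.8,-76.5,100],np.radians(114.9))
```

```text
clock 12.90 pos [ 470.7 -321.1  106.4] j [-0.75  0.36 -0.2   1.    0.   -0.56] w 53.2
 yawnow 1.386 t [ 0.12   5.921 -1.615] w [-0.619  0.006  0.007]
```

arm_command(
  rows=[
    {"tx":0.1,"ty":5.92,"tz":-1.62,"wx":-0.62,"wy":0.006,"wz":0.007},
    {"tx":0.1,"ty":5.92,"tz":-1.62,"wx":-0.62,"wy":0.006,"wz":0.007},
    {"tx":0.1,"ty":5.92,"tz":-1.62,"wx":-0.62,"wy":0.006,"wz":0.007},
    {"tx":0.1,"ty":5.92,"tz":-1.62,"wx":-0.62,"wy":0.006,"wz":0.007},
    {"tx":0.1,"ty":5.92,"tz":-1.62,"wx":-0.62,"wy":0.006,"wz":0.007},
    {"tx":0.1,"ty":5.92,"tz":-1.62,"wx":-0.62,"wy":0.006,"wz":0.007},
    {"tx":0.1,"ty":5.92,"tz":-1.62,"wx":-0.62,"wy":0.006,"wz":0.007},
    {"tx":0.1,"ty":5.92,"tz":-1.62,"wx":-0.62,"wy":0.006,"wz":0.007},
    {"tx":0.1,"ty":5.92,"tz":-1.62,"wx":-0.62,"wy":0.006,"wz":0.007},
    {"tx":0.1,"ty":5.92,"tz":-1.62,"wx":-0.62,"wy":0.006,"wz":0.007},
  ],
)

```text
clock: 13.9
eef_pos: [450.7, -77.5, 100.7]
tcp_rot: [0.691, -0.152, 0.691, 0.152]
ft_force: [0.2, -0.5, -0.2]
width: 52.7
```

```bash
cat > blk.py <<'E'
from tr import *
def blk(c,box,z,thr=128):
    g=cv2.cvtColor(c["color"],cv2.COLOR_RGB2GRAY).astype(np.float32)
    u0,v0,u1,v1=box; s=8
    b=cv2.resize(g[v0:v1,u0:u1],None,fx=s,fy=s,interpolation=cv2.INTER_CUBIC)
    cs,_=cv2.findContours((b>thr).astype(np.uint8),cv2.RETR_EXTERNAL,cv2.CHAIN_APPROX_NONE)
    for k in cs:
        if cv2.contourArea(k)<10000: continue
        w=onz(c,cv(k.reshape(-1,2),[u0,v0],s),z)[:,:2].astype(np.float32); r=cv2.minAreaRect(w); print("blk",np.round(r[1],1),round(r[2],2),T(np.array(r[0])))
E
python3 - <<'E'
from blk import *
go([450.8,-76.5,23],np.radians(114.9))
c=grab("top","t_d"); blk(c,(403,190,440,272),29)
E
```

```text
clock 13.90 pos [450.7 -77.5 100.7] j [-0.35  0.2  -0.45  0.92  0.   -0.79] w 52.7
 yawnow 2.004 t [1.941 0.022 0.013] w [-0.001 -0.    -0.   ]
blk [36.2 70.1] 79.09 [[-37.9, -37.5]]
blk [36.2 70.5] 79.33 [[38.1, -37.7]]
```

arm_command(
  rows=[
    {"tx":0.8,"ty":0.02,"tz":0,"wx":0,"wy":0,"wz":0},
    {"tx":1.4,"ty":0.02,"tz":0,"wx":0,"wy":0,"wz":0},
    {"tx":1.8,"ty":0.02,"tz":0,"wx":0,"wy":0,"wz":0},
    {"tx":1.92,"ty":0.02,"tz":0,"wx":0,"wy":0,"wz":0},
    {"tx":1.92,"ty":0.02,"tz":0,"wx":0,"wy":0,"wz":0},
    {"tx":1.92,"ty":0.02,"tz":0,"wx":0,"wy":0,"wz":0},
  ],
)

```text
clock: 14.55
eef_pos: [450.7, -77.0, 24.5]
tcp_rot: [0.691, -0.152, 0.69, 0.152]
ft_force: [-0.4, 0.2, -0.3]
width: 53.0
```

arm_command(
  rows=[
    {"tx":0,"ty":0,"tz":0,"wx":0,"wy":0,"wz":0},
    {"tx":0,"ty":0,"tz":0,"wx":0,"wy":0,"wz":0},
    {"tx":0,"ty":0,"tz":0,"wx":0,"wy":0,"wz":0},
    {"tx":0,"ty":0,"tz":0,"wx":0,"wy":0,"wz":0},
    {"tx":0,"ty":0,"tz":0,"wx":0,"wy":0,"wz":0},
  ],
  gripper=0,
)

```text
clock: 15.05
eef_pos: [451.4, -77.4, 25.6]
tcp_rot: [0.691, -0.152, 0.69, 0.151]
ft_force: [-1.9, -0.8, 6.8]
width: 34.7
```

arm_command(
  rows=[
    {"tx":-0.8,"ty":0,"tz":0,"wx":0,"wy":0,"wz":0},
    {"tx":-1.8,"ty":0,"tz":0,"wx":0,"wy":0,"wz":0},
    {"tx":-2.5,"ty":0,"tz":0,"wx":0,"wy":0,"wz":0},
    {"tx":-2.5,"ty":0,"tz":0,"wx":0,"wy":0,"wz":0},
    {"tx":-2.5,"ty":0,"tz":0,"wx":0,"wy":0,"wz":0},
  ],
)

```text
clock: 15.55
eef_pos: [451.3, -77.3, 126.1]
tcp_rot: [0.692, -0.153, 0.689, 0.151]
ft_force: [-0.4, -0.1, -1.4]
width: 34.6
```

Run:
```python
from tr import *
p=W([0.5,-37.7]); print(p)
go([*p,120],np.radians(79.3))
```

```text
[ 505.07686807 -326.92592001]
clock 15.55 pos [451.3 -77.3 126.1] j [-0.35  0.17 -0.41  0.98  0.   -0.79] w 34.6
 yawnow 2.004 t [ 0.168 -6.229 -1.401] w [0.62  0.004 0.002]
```

arm_command(
  rows=[
    {"tx":0.1,"ty":-6.23,"tz":-1.4,"wx":0.62,"wy":0.004,"wz":0.002},
    {"tx":0.1,"ty":-6.23,"tz":-1.4,"wx":0.62,"wy":0.004,"wz":0.002},
    {"tx":0.1,"ty":-6.23,"tz":-1.4,"wx":0.62,"wy":0.004,"wz":0.002},
    {"tx":0.1,"ty":-6.23,"tz":-1.4,"wx":0.62,"wy":0.004,"wz":0.002},
    {"tx":0.1,"ty":-6.23,"tz":-1.4,"wx":0.62,"wy":0.004,"wz":0.002},
    {"tx":0.1,"ty":-6.23,"tz":-1.4,"wx":0.62,"wy":0.004,"wz":0.002},
    {"tx":0.7,"ty":-6.23,"tz":-1.4,"wx":0.62,"wy":0.004,"wz":0.002},
    {"tx":1.2,"ty":-6.23,"tz":-1.4,"wx":0.62,"wy":0.004,"wz":0.002},
    {"tx":1.2,"ty":-6.23,"tz":-1.4,"wx":0.62,"wy":0.004,"wz":0.002},
    {"tx":1.2,"ty":-6.23,"tz":-1.4,"wx":0.62,"wy":0.004,"wz":0.002},
    {"tx":1.2,"ty":-6.23,"tz":-1.4,"wx":0.62,"wy":0.004,"wz":0.002},
    {"tx":1.2,"ty":-6.23,"tz":-1.4,"wx":0.62,"wy":0.004,"wz":0.002},
  ],
)

```text
clock: 16.75
eef_pos: [505.7, -327.2, 79.7]
tcp_rot: [0.704, 0.065, 0.704, -0.066]
ft_force: [-0.2, -0.2, -1.8]
width: 34.7
```

Run:
```python
from tr import *
p=W([0.5,-37.7])
go([*p,55],np.radians(79.3))
c=grab("scene","s_e");crop(c,90,230,240,380,5,"pics/sf.png",False)
c=grab("top","t_e");crop(c,390,180,450,290,6,"pics/tf.png")
```

```text
clock 16.75 pos [ 505.7 -327.2   79.7] j [-0.71  0.44 -0.15  0.99 -0.   -0.53] w 34.7
 yawnow 1.384 t [ 0.619  0.003 -0.018] w [0.    0.001 0.001]
```

View pics/sf.png

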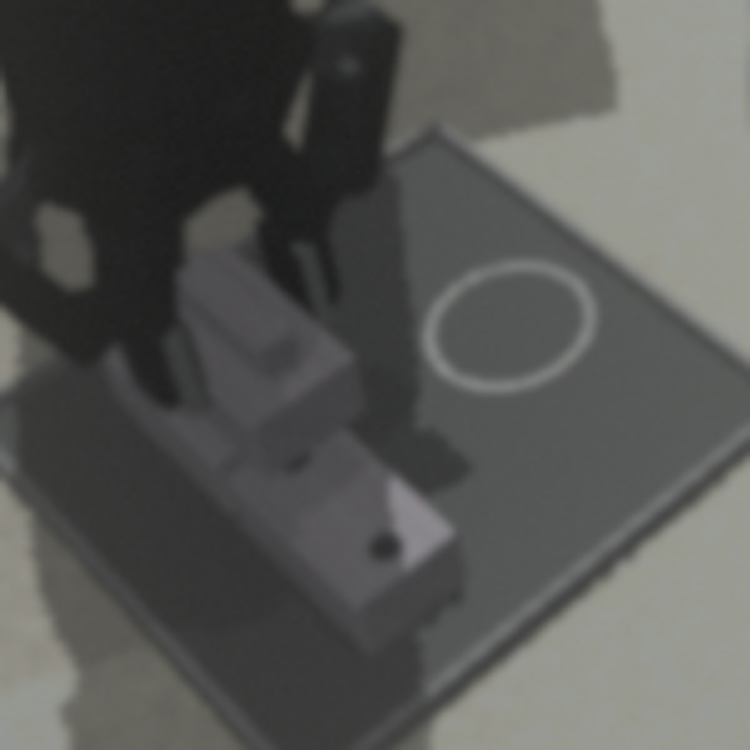

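View pics/tf.png

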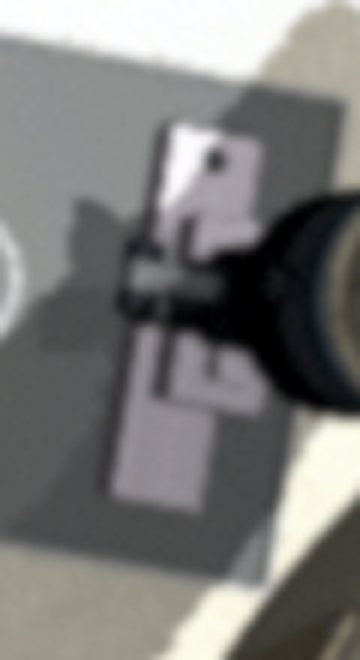

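Run:
```python
from tr import *
s=load("s_e");t=load("t_e")
print("top z79 -x end, +x right corner",T(onz(t,cv([(165,397),(262,414),(263,222)],[390,180],6),79)))
print("scene end top",T(onz(s,cv([(256,434),(357,360)],[90,230],5),79)),"bot",T(onz(s,cv([(264,463),(361,392)],[90,230],5),54)))
print("scene fixed top +x end, ref 73:",T(onz(s,cv([(358,612),(458,540)],[90,230],5),29)), "bot",T(onz(s,cv([(375,655),(462,590)],[90,230],5),4)))
print("TCP",T(np.array([505.7,-327.2])))
```

```text
top z79 -x end, +x right corner [[-33.7, -18.8], [-33.3, -55.8], [36.4, -44.2]]
scene end top [[38.6, -56.2], [36.9, -21.5]] bot [[28.3, -52.8], [27.1, -18.4]]
scene fixed top +x end, ref 73: [[73.8, -56.3], [75.2, -22.2]] bot [[72.3, -54.3], [73.3, -23.7]]
TCP [[1.2, -37.9]]
```

arm_command(
  rows=[
    {"tx":0.2,"ty":0,"tz":-0.03,"wx":0,"wy":0,"wz":0},
    {"tx":0.4,"ty":0,"tz":-0.03,"wx":0,"wy":0,"wz":0},
    {"tx":0.5,"ty":0,"tz":-0.03,"wx":0,"wy":0,"wz":0},
    {"tx":0.57,"ty":0,"tz":-0.03,"wx":0,"wy":0,"wz":0},
    {"tx":0.6,"ty":0,"tz":-0.03,"wx":0,"wy":0,"wz":0},
    {"tx":0.62,"ty":0,"tz":-0.03,"wx":0,"wy":0,"wz":0},
  ],
)

```text
clock: 17.45
eef_pos: [504.5, -327.0, 54.7]
tcp_rot: [0.704, 0.066, 0.704, -0.066]
ft_force: [-2.3, 1.8, 5.1]
width: 34.7
```

Run:
```python
from tr import *
from plant import manip
s=manip.read_state(); print(T(s["eef_pos"]),s["eef_pos"],s["ft_force"])
```

```text
[[-0.1, -37.8]] [ 504.45307748 -326.95069652   54.66622827] [-2.26788672  1.78717717  5.08398998]
```

Contact made (about 5 N up). Release and back off.

arm_command(
  rows=[
    {"tx":0,"ty":0,"tz":0,"wx":0,"wy":0,"wz":0},
    {"tx":0,"ty":0,"tz":0,"wx":0,"wy":0,"wz":0},
    {"tx":0,"ty":0,"tz":0,"wx":0,"wy":0,"wz":0},
    {"tx":-0.3,"ty":0,"tz":0,"wx":0,"wy":0,"wz":0},
    {"tx":-1.0,"ty":0,"tz":0,"wx":0,"wy":0,"wz":0},
    {"tx":-2.0,"ty":0,"tz":0,"wx":0,"wy":0,"wz":0},
    {"tx":-2.5,"ty":0,"tz":0,"wx":0,"wy":0,"wz":0},
  ],
  gripper=0.62,
)

```text
clock: 18.15
eef_pos: [505.1, -327.4, 158.9]
tcp_rot: [0.706, 0.065, 0.702, -0.067]
ft_force: [0.7, 0.8, -0.3]
width: 53.2
```

Run:
```python
from h import *
# bottle: candidate jaw axes
for y in (-10.8,60,100,-60): go([678,-92,165],np.radians(y))
```

```text
clock 18.15 pos [ 505.1 -327.4  158.9] j [-0.71  0.38 -0.03  1.16 -0.   -0.53] w 53.2
 yawnow 1.384 t [-0.157  6.585  3.158] w [-1.569e+00  1.000e-03  6.000e-03]
clock 18.15 pos [ 505.1 -327.4  158.9] j [-0.71  0.38 -0.03  1.16 -0.   -0.53] w 53.2
 yawnow 1.384 t [-0.157  6.585  3.158] w [0.337 0.005 0.002]
clock 18.15 pos [ 505.1 -327.4  158.9] j [-0.71  0.38 -0.03  1.16 -0.   -0.53] w 53.2
 yawnow 1.384 t [-0.157  6.585  3.158] w [-0.361  0.004  0.004]
clock 18.15 pos [ 505.1 -327.4  158.9] j [-0.71  0.38 -0.03  1.16 -0.   -0.53] w 53.2
 yawnow 1.384 t [-0.157  6.585  3.158] w [-0.71   0.003  0.004]
```

Run:
```python
from h import *
s=load("scene")
g=onz(s,[[312.4,289.0],[312.4,291]],0)[:,:2]; d=g-np.array([915,-577]); d/=np.linalg.norm(d,axis=1)[:,None]
print("bottle base",g+25*d)
print(onz(s,[[313.2,238.0]],93))
c=load("t_e"); crop(c,295,130,345,180,8,"pics/bt.png")
```

```text
bottle base [[681.21476711 -91.96479416]
 [683.4496032  -96.09527417]]
[[675.27928749 -88.52701128  93.        ]]
```

View pics/bt.png

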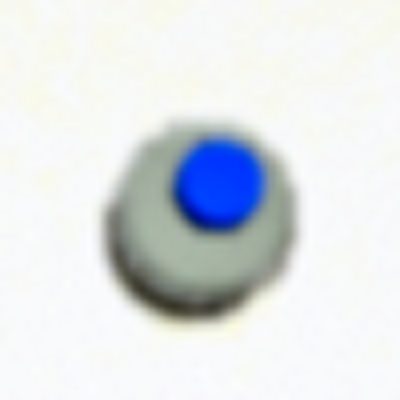

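arm_command(
  rows=[
    {"tx":-0.15,"ty":6.59,"tz":3.16,"wx":0,"wy":0.004,"wz":0.003},
    {"tx":-0.15,"ty":6.59,"tz":3.16,"wx":0,"wy":0.004,"wz":0.003},
    {"tx":-0.15,"ty":6.59,"tz":3.16,"wx":0,"wy":0.004,"wz":0.003},
    {"tx":-0.15,"ty":6.59,"tz":3.16,"wx":0,"wy":0.004,"wz":0.003},
    {"tx":-0.15,"ty":6.59,"tz":3.16,"wx":0,"wy":0.004,"wz":0.003},
    {"tx":-0.15,"ty":6.59,"tz":3.16,"wx":0,"wy":0.004,"wz":0.003},
    {"tx":-0.15,"ty":6.59,"tz":3.16,"wx":0,"wy":0.004,"wz":0.003},
    {"tx":-0.15,"ty":6.59,"tz":3.16,"wx":0,"wy":0.004,"wz":0.003},
    {"tx":-0.15,"ty":6.59,"tz":3.16,"wx":0,"wy":0.004,"wz":0.003},
    {"tx":-0.15,"ty":6.59,"tz":3.16,"wx":0,"wy":0.004,"wz":0.003},
    {"tx":-0.15,"ty":6.59,"tz":3.16,"wx":0,"wy":0.004,"wz":0.003},
  ],
  gripper=1.0,
)

```text
clock: 19.25
eef_pos: [677.7, -93.0, 165.2]
tcp_rot: [0.704, 0.066, 0.704, -0.066]
ft_force: [0.4, -0.5, 0.6]
width: 85.3
```

Run:
```python
from blk import *
go([678,-91.5,43],np.radians(79.3))
c=grab("top","t_f"); blk(c,(405,186,440,272),29,125);crop(c,390,180,450,290,6,"pics/tg.png")
c=grab("scene","s_f");crop(c,90,230,240,380,3,"pics/sg.png",False);crop(c,260,110,420,300,4,"pics/sg2.png",False)
```

```text
clock 19.25 pos [677.7 -93.  165.2] j [-0.26  0.52  0.22  1.27  0.   -0.07] w 85.3
 yawnow 1.383 t [ 3.054e+00  3.900e-02 -2.000e-03] w [-0.002  0.001 -0.   ]
blk [ 44.7 146.2] 79.14 [[0.2, -41.9]]
blk [83.1 22. ] 88.82 [[98.3, -23.7]]
```

View pics/tg.png

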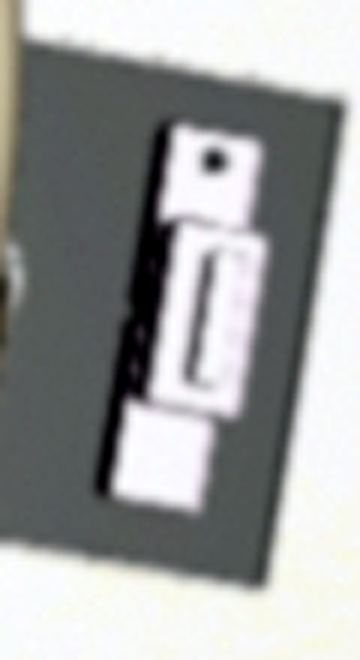

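View pics/sg.png

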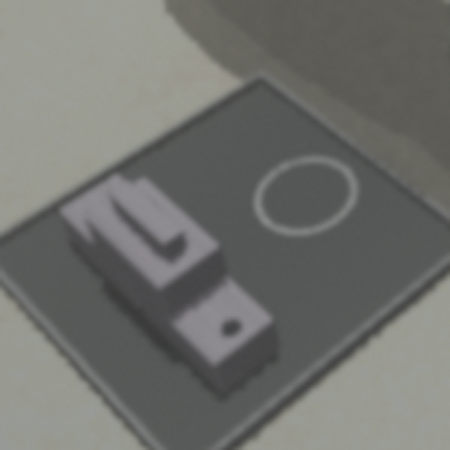

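View pics/sg2.png

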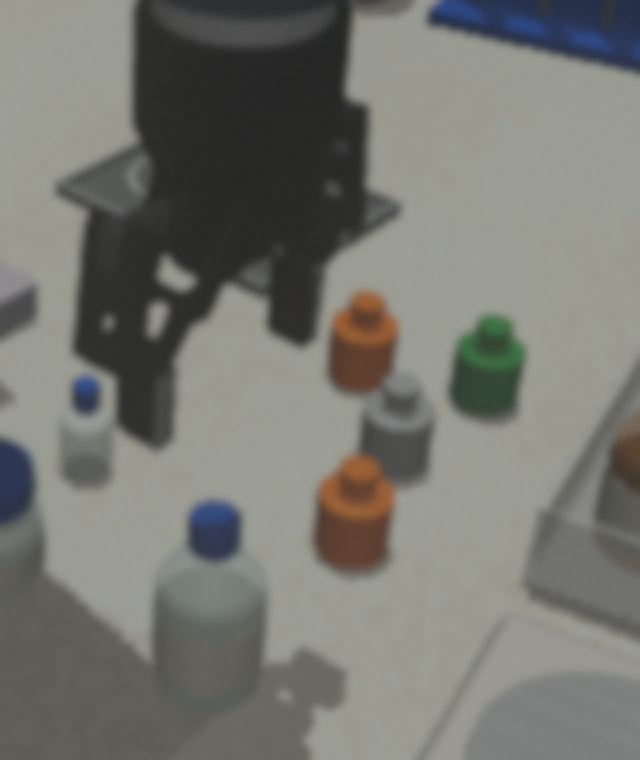

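arm_command(
  rows=[
    {"tx":1.0,"ty":0.04,"tz":0,"wx":0,"wy":0,"wz":0},
    {"tx":1.8,"ty":0.04,"tz":0,"wx":0,"wy":0,"wz":0},
    {"tx":2.4,"ty":0.04,"tz":0,"wx":0,"wy":0,"wz":0},
    {"tx":2.7,"ty":0.04,"tz":0,"wx":0,"wy":0,"wz":0},
    {"tx":2.8,"ty":0.04,"tz":0,"wx":0,"wy":0,"wz":0},
    {"tx":2.9,"ty":0.04,"tz":0,"wx":0,"wy":0,"wz":0},
    {"tx":2.9,"ty":0.04,"tz":0,"wx":0,"wy":0,"wz":0},
  ],
)

```text
clock: 20.05
eef_pos: [678.7, -91.4, 49.8]
tcp_rot: [0.705, 0.066, 0.703, -0.066]
ft_force: [-0.2, 0.8, 0.6]
width: 85.5
```

Run:
```python
from tr import *
t=load("t_f"); P=onz(t,cv([(175,222),(268,237),(240,415),(150,400)],[390,180],6),54); print(T(P),T(P.mean(0)))
c=grab("scene","s_g");crop(c,250,150,380,300,5,"pics/sh.png",False)
```

```text
[[32.9, -18.9], [34.0, -55.2], [-34.0, -56.0], [-34.7, -20.9]] [[-0.5, -37.8]]
```

View pics/sh.png

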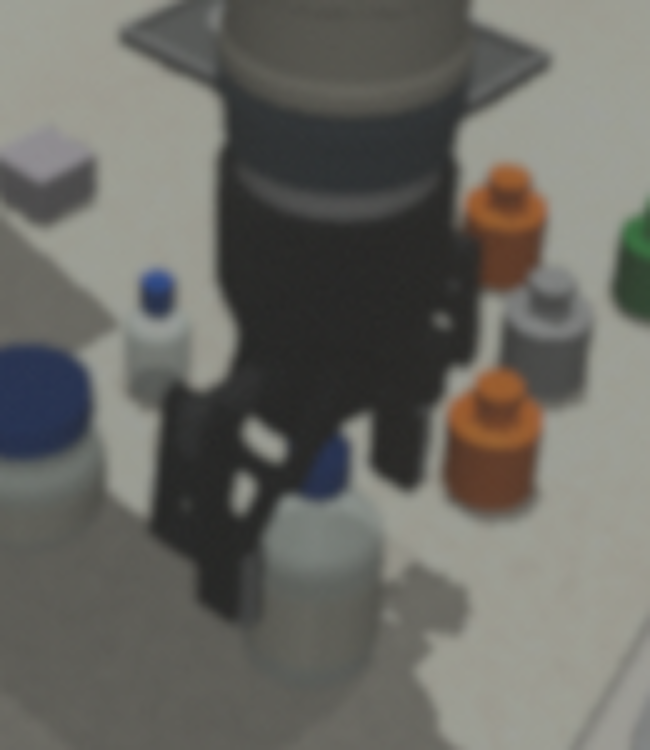

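arm_command(
  rows=[
    {"tx":0.05,"ty":0,"tz":0,"wx":0,"wy":0,"wz":0},
    {"tx":0.1,"ty":0,"tz":0,"wx":0,"wy":0,"wz":0},
    {"tx":0.1,"ty":0,"tz":0,"wx":0,"wy":0,"wz":0},
  ],
)

```text
clock: 20.4
eef_pos: [678.7, -91.3, 46.1]
tcp_rot: [0.705, 0.066, 0.703, -0.066]
ft_force: [0.5, 0.5, 0.0]
width: 85.5
```

arm_command(
  rows=[
    {"tx":0,"ty":0,"tz":0,"wx":0,"wy":0,"wz":0},
    {"tx":0,"ty":0,"tz":0,"wx":0,"wy":0,"wz":0},
    {"tx":0,"ty":0,"tz":0,"wx":0,"wy":0,"wz":0},
    {"tx":0,"ty":0,"tz":0,"wx":0,"wy":0,"wz":0},
    {"tx":0,"ty":0,"tz":0,"wx":0,"wy":0,"wz":0},
    {"tx":0,"ty":0,"tz":0,"wx":0,"wy":0,"wz":0},
  ],
  gripper=0,
  squeeze=35,
)

```text
clock: 21.0
eef_pos: [678.9, -91.4, 46.4]
tcp_rot: [0.705, 0.066, 0.703, -0.066]
ft_force: [0.3, -0.3, 3.1]
width: 48.8
```

arm_command(
  rows=[
    {"tx":-0.4,"ty":0,"tz":0,"wx":0,"wy":0,"wz":0},
    {"tx":-1.0,"ty":0,"tz":0,"wx":0,"wy":0,"wz":0},
    {"tx":-1.8,"ty":0,"tz":0,"wx":0,"wy":0,"wz":0},
    {"tx":-2.3,"ty":0,"tz":0,"wx":0,"wy":0,"wz":0},
    {"tx":-2.5,"ty":0,"tz":0,"wx":0,"wy":0,"wz":0},
    {"tx":-2.5,"ty":0,"tz":0,"wx":0,"wy":0,"wz":0},
  ],
)

```text
clock: 21.6
eef_pos: [678.8, -91.3, 146.8]
tcp_rot: [0.705, 0.066, 0.703, -0.066]
ft_force: [0.2, 0.4, -1.5]
width: 48.7
```

Run:
```python
from tr import *
go([521.3,-238.5,150],np.radians(79.3))
c=grab("scene","s_h");crop(c,230,100,380,260,4,"pics/si.png",False)
```

```text
clock 21.60 pos [678.8 -91.3 146.8] j [-0.26  0.52  0.19  1.23  0.   -0.07] w 48.7
 yawnow 1.383 t [-0.092 -4.35  -3.181] w [-0.001  0.004  0.   ]
```

View pics/si.png

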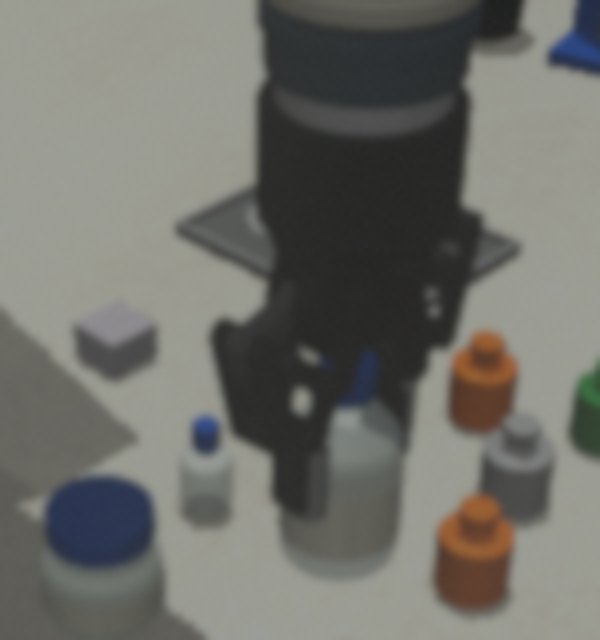

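arm_command(
  rows=[
    {"tx":-0.1,"ty":-4.35,"tz":-3.18,"wx":0,"wy":0.004,"wz":0},
    {"tx":-0.1,"ty":-4.35,"tz":-3.18,"wx":0,"wy":0.004,"wz":0},
    {"tx":-0.1,"ty":-4.35,"tz":-3.18,"wx":0,"wy":0.004,"wz":0},
    {"tx":-0.1,"ty":-4.35,"tz":-3.18,"wx":0,"wy":0.004,"wz":0},
    {"tx":0.5,"ty":-4.35,"tz":-3.18,"wx":0,"wy":0.004,"wz":0},
    {"tx":1.2,"ty":-4.35,"tz":-3.18,"wx":0,"wy":0.004,"wz":0},
    {"tx":1.8,"ty":-4.35,"tz":-3.18,"wx":0,"wy":0.004,"wz":0},
    {"tx":1.8,"ty":-4.35,"tz":-3.18,"wx":0,"wy":0.004,"wz":0},
    {"tx":1.8,"ty":-4.35,"tz":-3.18,"wx":0,"wy":0.004,"wz":0},
    {"tx":1.8,"ty":-4.35,"tz":-3.18,"wx":0,"wy":0.004,"wz":0},
  ],
)

```text
clock: 22.65
eef_pos: [521.6, -238.5, 74.0]
tcp_rot: [0.704, 0.066, 0.704, -0.066]
ft_force: [-0.2, -0.3, -1.5]
width: 48.5
```

Run:
```python
from tr import *
go([521.3,-238.5,50.5],np.radians(79.3))
c=grab("scene","s_i");crop(c,120,200,260,350,5,"pics/sj.png",False)
c=grab("top","t_i");crop(c,345,170,455,290,5,"pics/tj.png",False)
```

```text
clock 22.65 pos [ 521.6 -238.5   74. ] j [-0.57  0.4  -0.23  0.95 -0.   -0.39] w 48.5
 yawnow 1.383 t [ 0.589 -0.    -0.007] w [-0.001 -0.001  0.   ]
```

View pics/sj.png

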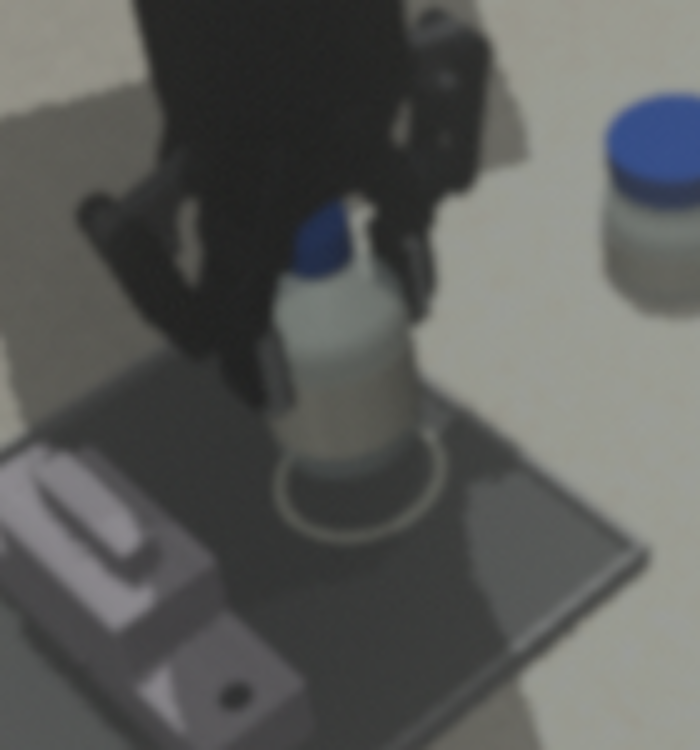

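View pics/tj.png

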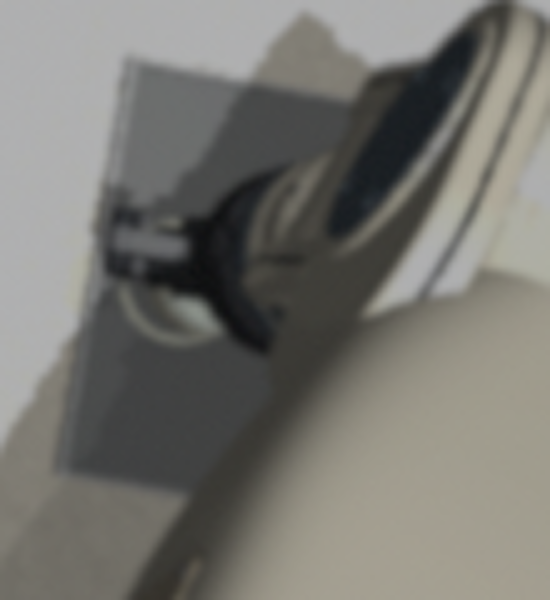

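Run:
```python
from tr import *
s=load("s_i")
g=onz(s,cv([(347,476)],[120,200],5),27.6)[:,:2]; d=g-np.array([915,-577]); d/=np.linalg.norm(d)
print("bottle base",g+25*d,T(g+25*d))
# ring front/back in scene
g=onz(s,cv([(355,541),(277,490),(445,465)],[120,200],5),4); print(T(g),"ring expected r29 at (0,52)")
```

```text
bottle base [[ 514.47046805 -239.53867321]] [[-6.6, 49.9]]
[[21.0, 32.7], [-16.8, 28.4], [17.3, 74.4]] ring expected r29 at (0,52)
```

Run:
```python
from tr import *
s=load("s_i"); o2=W([0,52]); print(o2)
f=lambda X:(proj(s,X)-[120,200]+.5)*5-.5
print(f([[*o2,27.6],[*o2,60],[*o2,4]]).round(0))
th=np.linspace(0,2*np.pi,120)
for z in(27.6,50):
    c=np.c_[o2[0]+25*np.cos(th),o2[1]+25*np.sin(th),np.full(120,z)]; p=f(c); print(z,"u",p[:,0].min().round(),p[:,0].max().round(),"v",p[:,1].max().round())
for z in (122.6,110):
    c=np.c_[o2[0]+14*np.cos(th),o2[1]+14*np.sin(th),np.full(120,z)]; p=f(c); print("cap",z,"u",p[:,0].min().round(),p[:,0].max().round(),"v",p[:,1].min().round(),p[:,1].max().round())
```

```text
[ 521.39382836 -238.72106296]
[[354. 429.]
 [341. 362.]
 [363. 476.]]
27.6 u 278.0 428.0 v 486.0
50 u 268.0 421.0 v 439.0
cap 122.6 u 268.0 359.0 v 191.0 251.0
cap 110 u 274.0 364.0 v 221.0 280.0
```

arm_command(
  rows=[
    {"tx":0.2,"ty":0,"tz":0.03,"wx":0,"wy":0,"wz":0},
    {"tx":0.35,"ty":0,"tz":0.03,"wx":0,"wy":0,"wz":0},
    {"tx":0.48,"ty":0,"tz":0.03,"wx":0,"wy":0,"wz":0},
    {"tx":0.55,"ty":0,"tz":0.03,"wx":0,"wy":0,"wz":0},
    {"tx":0.58,"ty":0,"tz":0.03,"wx":0,"wy":0,"wz":0},
    {"tx":0.59,"ty":0,"tz":0.03,"wx":0,"wy":0,"wz":0},
    {"tx":0.59,"ty":0,"tz":0.03,"wx":0,"wy":0,"wz":0},
  ],
)

```text
clock: 23.45
eef_pos: [522.9, -238.9, 50.8]
tcp_rot: [0.704, 0.066, 0.704, -0.066]
ft_force: [-0.6, -0.4, -2.0]
width: 48.5
```

arm_command(
  rows=[
    {"tx":0.02,"ty":0,"tz":0,"wx":0,"wy":0,"wz":0},
    {"tx":0.03,"ty":0,"tz":0,"wx":0,"wy":0,"wz":0},
    {"tx":0.03,"ty":0,"tz":0,"wx":0,"wy":0,"wz":0},
  ],
)

```text
clock: 23.75
eef_pos: [523.1, -239.0, 50.4]
tcp_rot: [0.704, 0.066, 0.704, -0.067]
ft_force: [-2.6, 1.1, 4.9]
width: 48.6
```

arm_command(
  rows=[
    {"tx":0,"ty":0,"tz":0,"wx":0,"wy":0,"wz":0},
    {"tx":0,"ty":0,"tz":0,"wx":0,"wy":0,"wz":0},
    {"tx":0,"ty":0,"tz":0,"wx":0,"wy":0,"wz":0},
    {"tx":0,"ty":0,"tz":0,"wx":0,"wy":0,"wz":0},
    {"tx":-0.3,"ty":0,"tz":0,"wx":0,"wy":0,"wz":0},
    {"tx":-1.0,"ty":0,"tz":0,"wx":0,"wy":0,"wz":0},
    {"tx":-2.0,"ty":0,"tz":0,"wx":0,"wy":0,"wz":0},
    {"tx":-3.0,"ty":0,"tz":0,"wx":0,"wy":0,"wz":0},
    {"tx":-3.0,"ty":0,"tz":0,"wx":0,"wy":0,"wz":0},
  ],
  gripper=0.85,
)

```text
clock: 24.65
eef_pos: [524.9, -240.0, 176.8]
tcp_rot: [0.707, 0.064, 0.701, -0.068]
ft_force: [0.6, 1.1, 0.0]
width: 72.9
```

Run:
```python
from tr import *
for y in(79.3,100,120):go([547.5,-81.5,110],np.radians(y))
c=grab("scene","s_j");crop(c,120,200,260,350,5,"pics/sk.png",False)
```

```text
clock 24.65 pos [ 524.9 -240.   176.8] j [-0.57  0.33 -0.06  1.18 -0.   -0.39] w 72.9
 yawnow 1.383 t [ 1.649  4.006 -0.2  ] w [-0.001  0.01   0.005]
clock 24.65 pos [ 524.9 -240.   176.8] j [-0.57  0.33 -0.06  1.18 -0.   -0.39] w 72.9
 yawnow 1.383 t [ 1.649  4.006 -0.2  ] w [-0.362  0.009  0.006]
clock 24.65 pos [ 524.9 -240.   176.8] j [-0.57  0.33 -0.06  1.18 -0.   -0.39] w 72.9
 yawnow 1.383 t [ 1.649  4.006 -0.2  ] w [-0.711  0.008  0.008]
```

View pics/sk.png

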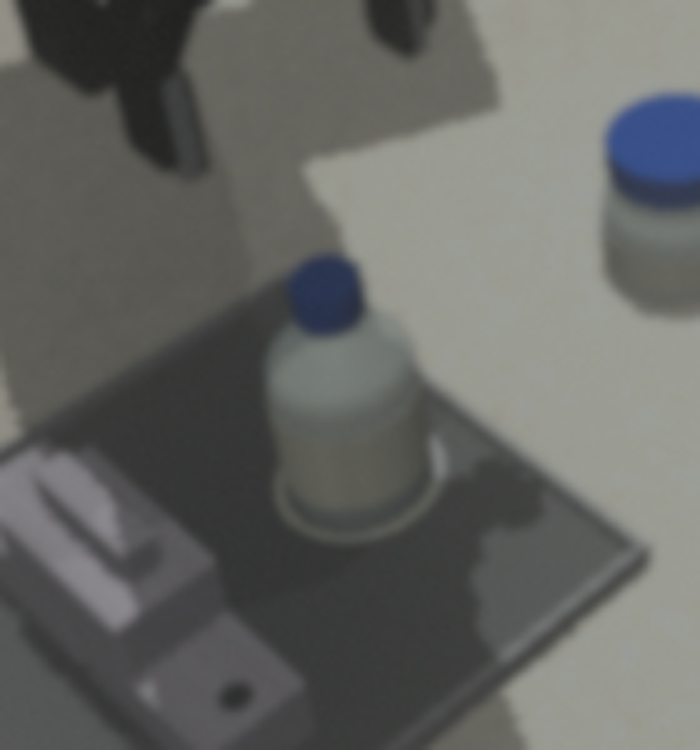

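arm_command(
  rows=[
    {"tx":0,"ty":4.01,"tz":-0.2,"wx":0.02,"wy":0.01,"wz":0.005},
    {"tx":0,"ty":4.01,"tz":-0.2,"wx":0.02,"wy":0.01,"wz":0.005},
    {"tx":0,"ty":4.01,"tz":-0.2,"wx":0.02,"wy":0.01,"wz":0.005},
    {"tx":0.5,"ty":4.01,"tz":-0.2,"wx":0.02,"wy":0.01,"wz":0.005},
    {"tx":1.6,"ty":4.01,"tz":-0.2,"wx":0.02,"wy":0.01,"wz":0.005},
    {"tx":1.6,"ty":4.01,"tz":-0.2,"wx":0.02,"wy":0.01,"wz":0.005},
    {"tx":1.6,"ty":4.01,"tz":-0.2,"wx":0.02,"wy":0.01,"wz":0.005},
    {"tx":1.6,"ty":4.01,"tz":-0.2,"wx":0.02,"wy":0.01,"wz":0.005},
  ],
  gripper=1.0,
)

```text
clock: 25.5
eef_pos: [547.2, -81.4, 110.9]
tcp_rot: [0.703, 0.074, 0.704, -0.073]
ft_force: [0.7, -0.7, 0.7]
width: 85.2
```

Run:
```python
from tr import *
go([547.2,-81.5,25],np.radians(78))
c=grab("scene","s_k");crop(c,190,130,320,270,5,"pics/sl.png",False)
c=grab("top","t_k");crop(c,345,170,455,290,5,"pics/tl.png",False)
im=c["color"].astype(int); r,g,b=im[...,0],im[...,1],im[...,2]
m=(b>r+50)&(b>g+30); m[:170]=0; m[:,:345]=0;m[290:]=0;m[:,460:]=0
k,l,st,ce=cv2.connectedComponentsWithStats(m.astype(np.uint8))
for i in range(1,k):
    if st[i,4]>20:print(ce[i],st[i],T(onz(c,[ce[i]],97)),T(onz(c,[ce[i]],95)))
```

```text
clock 25.50 pos [547.2 -81.4 110.9] j [-0.3   0.34 -0.22  1.02  0.   -0.09] w 85.2
 yawnow 1.363 t [ 2.147 -0.006  0.004] w [ 0.001 -0.002 -0.002]
[390.88297872 224.0106383 ] [386 219  11  11  94] [[1.1, 51.4]] [[1.2, 51.0]]
```

View pics/sl.png

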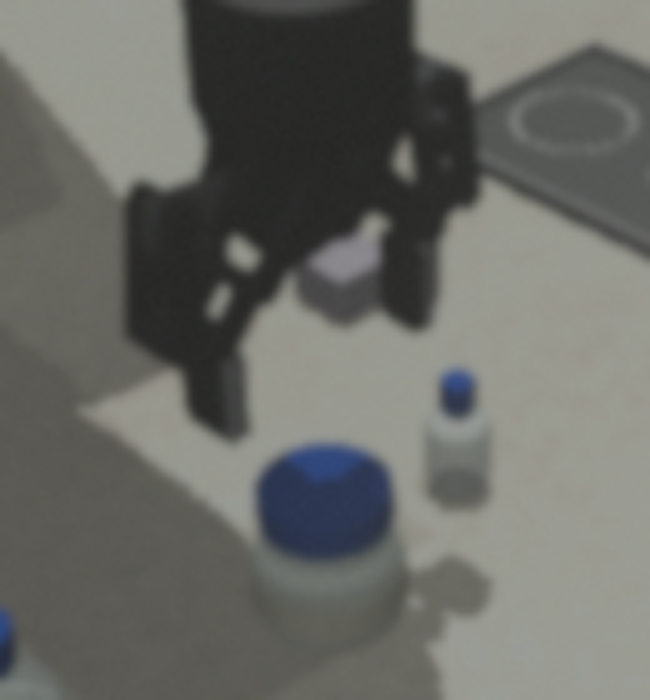

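View pics/tl.png

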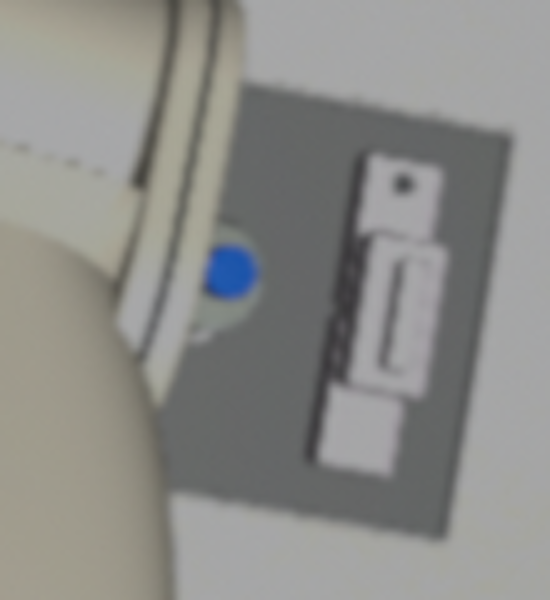

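arm_command(
  rows=[
    {"tx":0.8,"ty":0,"tz":0,"wx":0,"wy":0,"wz":0},
    {"tx":1.4,"ty":0,"tz":0,"wx":0,"wy":0,"wz":0},
    {"tx":1.8,"ty":0,"tz":0,"wx":0,"wy":0,"wz":0},
    {"tx":2.0,"ty":0,"tz":0,"wx":0,"wy":0,"wz":0},
    {"tx":2.1,"ty":0,"tz":0,"wx":0,"wy":0,"wz":0},
    {"tx":2.1,"ty":0,"tz":0,"wx":0,"wy":0,"wz":0},
  ],
)

```text
clock: 26.2
eef_pos: [547.6, -81.6, 27.5]
tcp_rot: [0.703, 0.074, 0.703, -0.073]
ft_force: [0.4, 0.4, -0.1]
width: 85.6
```

arm_command(
  rows=[
    {"tx":0,"ty":0,"tz":0,"wx":0,"wy":0,"wz":0},
    {"tx":0,"ty":0,"tz":0,"wx":0,"wy":0,"wz":0},
    {"tx":0,"ty":0,"tz":0,"wx":0,"wy":0,"wz":0},
    {"tx":0,"ty":0,"tz":0,"wx":0,"wy":0,"wz":0},
    {"tx":0,"ty":0,"tz":0,"wx":0,"wy":0,"wz":0},
    {"tx":0,"ty":0,"tz":0,"wx":0,"wy":0,"wz":0},
  ],
  gripper=0,
)

```text
clock: 26.8
eef_pos: [548.2, -81.8, 28.9]
tcp_rot: [0.704, 0.074, 0.703, -0.073]
ft_force: [-2.2, -0.3, 7.9]
width: 58.6
```

arm_command(
  rows=[
    {"tx":-0.4,"ty":0,"tz":0,"wx":0,"wy":0,"wz":0},
    {"tx":-1.0,"ty":0,"tz":0,"wx":0,"wy":0,"wz":0},
    {"tx":-1.8,"ty":0,"tz":0,"wx":0,"wy":0,"wz":0},
    {"tx":-2.6,"ty":0,"tz":0,"wx":0,"wy":0,"wz":0},
    {"tx":-3.0,"ty":0,"tz":0,"wx":0,"wy":0,"wz":0},
    {"tx":-3.0,"ty":0,"tz":0,"wx":0,"wy":0,"wz":0},
  ],
)

```text
clock: 27.4
eef_pos: [549.1, -82.2, 151.6]
tcp_rot: [0.706, 0.074, 0.701, -0.074]
ft_force: [0.1, 0.0, -1.7]
width: 57.9
```

Run:
```python
from tr import *
go([446.2,297.5,140],np.radians(77))
c=grab("scene","s_l");crop(c,190,100,320,240,5,"pics/sm.png",False)
c=grab("top","t_l");crop(c,345,170,455,290,5,"pics/tm.png",False)
```

```text
clock 27.40 pos [549.1 -82.2 151.6] j [-0.3   0.31 -0.15  1.1   0.   -0.09] w 57.9
 yawnow 1.362 t [ 0.266  8.755 -4.483] w [ 0.018  0.007 -0.001]
```

View pics/sm.png

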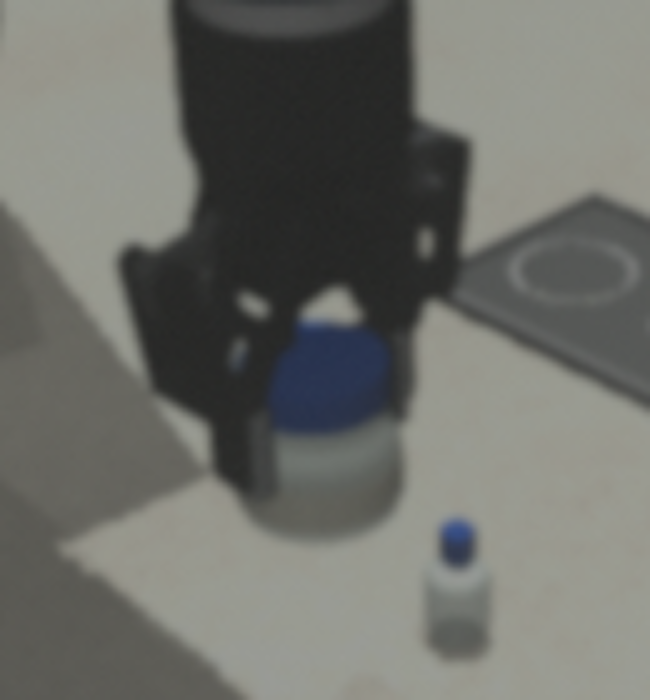

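arm_command(
  rows=[
    {"tx":0.2,"ty":8.75,"tz":-4.46,"wx":0.018,"wy":0.007,"wz":0},
    {"tx":0.2,"ty":8.75,"tz":-4.46,"wx":0.018,"wy":0.007,"wz":0},
    {"tx":0.2,"ty":8.75,"tz":-4.46,"wx":0.018,"wy":0.007,"wz":0},
    {"tx":0.2,"ty":8.75,"tz":-4.46,"wx":0.018,"wy":0.007,"wz":0},
    {"tx":0.2,"ty":8.75,"tz":-4.46,"wx":0.018,"wy":0.007,"wz":0},
    {"tx":0.2,"ty":8.75,"tz":-4.46,"wx":0.018,"wy":0.007,"wz":0},
    {"tx":0.2,"ty":8.75,"tz":-4.46,"wx":0.018,"wy":0.007,"wz":0},
    {"tx":0.8,"ty":8.75,"tz":-4.46,"wx":0.018,"wy":0.007,"wz":0},
    {"tx":1.6,"ty":8.75,"tz":-4.46,"wx":0.018,"wy":0.007,"wz":0},
    {"tx":2.3,"ty":8.75,"tz":-4.46,"wx":0.018,"wy":0.007,"wz":0},
    {"tx":2.3,"ty":8.75,"tz":-4.46,"wx":0.018,"wy":0.007,"wz":0},
    {"tx":2.3,"ty":8.75,"tz":-4.46,"wx":0.018,"wy":0.007,"wz":0},
    {"tx":2.3,"ty":8.75,"tz":-4.46,"wx":0.018,"wy":0.007,"wz":0},
  ],
)

```text
clock: 28.8
eef_pos: [446.6, 297.5, 57.6]
tcp_rot: [0.701, 0.081, 0.704, -0.079]
ft_force: [0.7, -0.3, -0.4]
width: 57.8
```

Run:
```python
from blk import *
go([447,297.3,33],np.radians(77))
c=grab("scene","s_m");crop(c,250,100,370,200,6,"pics/sn.png",False)
c=grab("top","t_m");crop(c,345,170,455,290,5,"pics/tn.png",False);crop(c,110,190,205,290,6,"pics/tn2.png",False)
im=c["color"].astype(int); r,g,b=im[...,0],im[...,1],im[...,2]
m=(b>r+50)&(b>g+30); m[:170]=0; m[:,:345]=0;m[290:]=0;m[:,460:]=0
k,l,st,ce=cv2.connectedComponentsWithStats(m.astype(np.uint8))
for i in range(1,k):
    if st[i,4]>20:print(ce[i],st[i],T(onz(c,[ce[i]],97)))
s=load("s_m");f=lambda X:(proj(s,X)-[250,100]+.5)*6-.5
th=np.linspace(0,2*np.pi,120); zb=60-28.9
from plant import manip
zb=manip.read_state()["eef_pos"][2]-28.9
p=f(np.c_[446.2+30*np.cos(th),297.5+30*np.sin(th),np.full(120,zb)]);print("exp base",p.min(0),p.max(0))
p=f(np.c_[446.2+30*np.cos(th),297.5+30*np.sin(th),np.full(120,zb+20)]);print("exp +20",p.min(0),p.max(0))
p=f(np.c_[446.2+34*np.cos(th),297.5+34*np.sin(th),np.full(120,4)]);print("exp ring",p.min(0),p.max(0))
```

```text
clock 28.80 pos [446.6 297.5  57.6] j [ 0.43  0.36 -0.34  0.87  0.    0.66] w 57.8
 yawnow 1.344 t [ 0.615 -0.005  0.014] w [-0.    -0.004 -0.002]
[390.69387755 223.94897959] [386 219  11  11  98] [[1.1, 51.9]]
exp base [264.69678439 243.90070896] [400.1767108 308.8646471]
exp +20 [265.39576735 203.72318692] [402.38076432 267.65433026]
exp ring [254.94489517 288.69237788] [406.43113755 363.70130851]
```

View pics/sn.png

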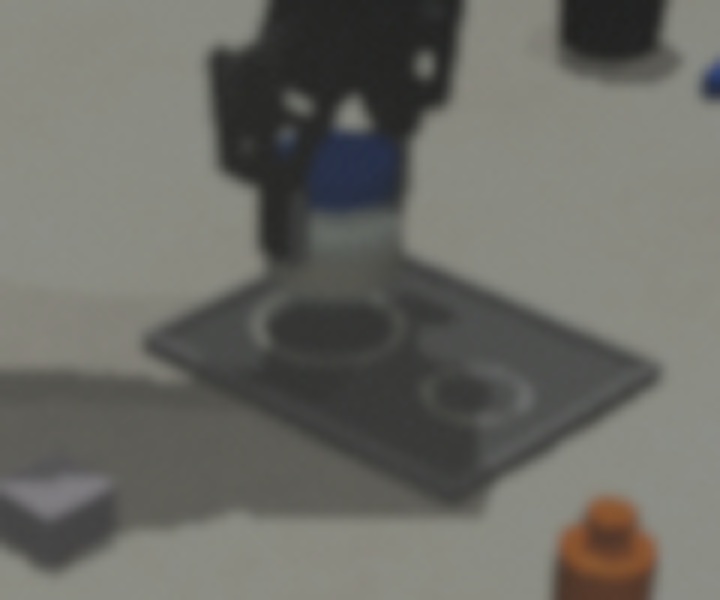

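View pics/tn.png

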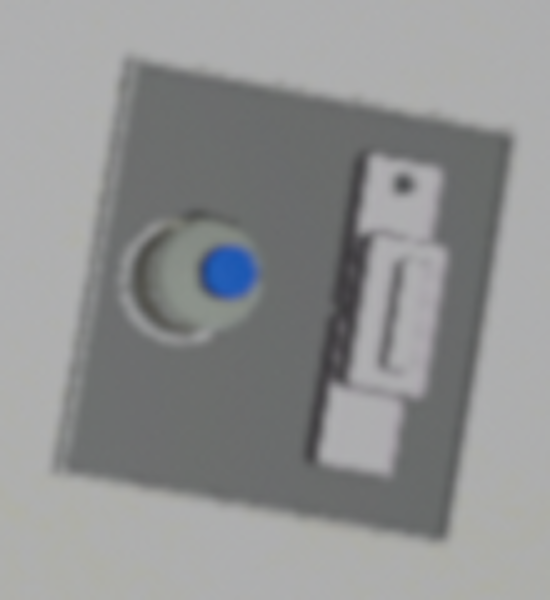

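arm_command(
  rows=[
    {"tx":0.2,"ty":0,"tz":0.01,"wx":0,"wy":0,"wz":0},
    {"tx":0.4,"ty":0,"tz":0.01,"wx":0,"wy":0,"wz":0},
    {"tx":0.52,"ty":0,"tz":0.01,"wx":0,"wy":0,"wz":0},
    {"tx":0.58,"ty":0,"tz":0.01,"wx":0,"wy":0,"wz":0},
    {"tx":0.61,"ty":0,"tz":0.01,"wx":0,"wy":0,"wz":0},
    {"tx":0.63,"ty":0,"tz":0.01,"wx":0,"wy":0,"wz":0},
    {"tx":0.63,"ty":0,"tz":0.01,"wx":0,"wy":0,"wz":0},
  ],
)

```text
clock: 29.6
eef_pos: [446.9, 297.5, 32.9]
tcp_rot: [0.701, 0.081, 0.704, -0.079]
ft_force: [-1.0, -1.1, 1.8]
width: 57.9
```

arm_command(
  rows=[
    {"tx":0,"ty":0,"tz":0,"wx":0,"wy":0,"wz":0},
    {"tx":0,"ty":0,"tz":0,"wx":0,"wy":0,"wz":0},
    {"tx":0,"ty":0,"tz":0,"wx":0,"wy":0,"wz":0},
    {"tx":0,"ty":0,"tz":0,"wx":0,"wy":0,"wz":0},
    {"tx":-0.3,"ty":0,"tz":0,"wx":0,"wy":0,"wz":0},
    {"tx":-1.0,"ty":0,"tz":0,"wx":0,"wy":0,"wz":0},
    {"tx":-2.0,"ty":0,"tz":0,"wx":0,"wy":0,"wz":0},
    {"tx":-2.5,"ty":0,"tz":0,"wx":0,"wy":0,"wz":0},
    {"tx":-2.5,"ty":0,"tz":0,"wx":0,"wy":0,"wz":0},
  ],
  gripper=0.9,
)

```text
clock: 30.5
eef_pos: [448.7, 298.0, 136.9]
tcp_rot: [0.703, 0.082, 0.702, -0.078]
ft_force: [-0.1, -0.0, -1.3]
width: 77.2
```

Run:
```python
from tr import *
c=load("t_m"); crop(c,195,130,275,190,8,"pics/w.png")
for y in (77,45,10,-10,-30,-50): go([687.5,97.1,110],np.radians(y))
for n,p in(("orangeR",(190+398/5,130+92/5)),("orangeL",(190+97/5,130+213/5)),("green",(190+68/5,130+66/5))): print(n,onz(load("top"),[p],50))
```

```text
clock 30.50 pos [448.7 298.  136.9] j [ 0.43  0.29 -0.22  1.06  0.    0.66] w 77.2
 yawnow 1.344 t [ 0.661 -3.552  6.946] w [-0.     0.001 -0.006]
clock 30.50 pos [448.7 298.  136.9] j [ 0.43  0.29 -0.22  1.06  0.    0.66] w 77.2
 yawnow 1.344 t [ 0.661 -3.552  6.946] w [ 0.558 -0.    -0.006]
clock 30.50 pos [448.7 298.  136.9] j [ 0.43  0.29 -0.22  1.06  0.    0.66] w 77.2
 yawnow 1.344 t [ 0.661 -3.552  6.946] w [ 1.169 -0.002 -0.006]
clock 30.50 pos [448.7 298.  136.9] j [ 0.43  0.29 -0.22  1.06  0.    0.66] w 77.2
 yawnow 1.344 t [ 0.661 -3.552  6.946] w [ 1.518 -0.003 -0.006]
clock 30.50 pos [448.7 298.  136.9] j [ 0.43  0.29 -0.22  1.06  0.    0.66] w 77.2
 yawnow 1.344 t [ 0.661 -3.552  6.946] w [-1.274  0.005 -0.004]
clock 30.50 pos [448.7 298.  136.9] j [ 0.43  0.29 -0.22  1.06  0.    0.66] w 77.2
 yawnow 1.344 t [ 0.661 -3.552  6.946] w [-0.925  0.004 -0.005]
orangeR [[694.9661076   21.80199778  50.        ]]
orangeL [[640.06289025 157.04205642  50.        ]]
green [[707.0956354  170.91946724  50.        ]]
```

View pics/w.png

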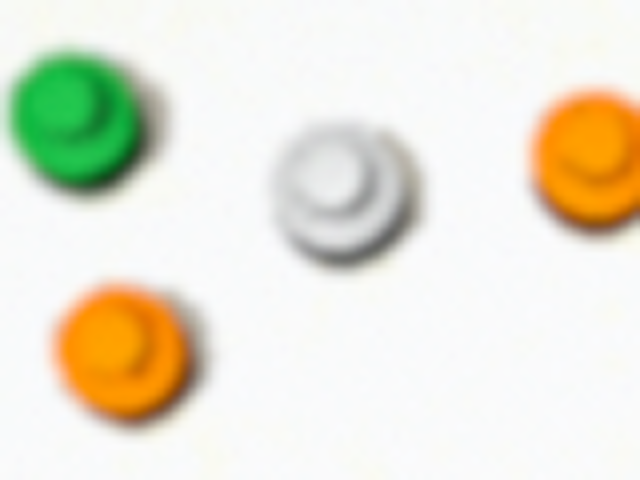

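arm_command(
  rows=[
    {"tx":0,"ty":-3.55,"tz":6.95,"wx":0.558,"wy":0,"wz":-0.006},
    {"tx":0,"ty":-3.55,"tz":6.95,"wx":0.558,"wy":0,"wz":-0.006},
    {"tx":0,"ty":-3.55,"tz":6.95,"wx":0.558,"wy":0,"wz":-0.006},
    {"tx":0,"ty":-3.55,"tz":6.95,"wx":0.558,"wy":0,"wz":-0.006},
    {"tx":0,"ty":-3.55,"tz":6.95,"wx":0.558,"wy":0,"wz":-0.006},
    {"tx":0,"ty":-3.55,"tz":6.95,"wx":0.558,"wy":0,"wz":-0.006},
    {"tx":0.6,"ty":-3.55,"tz":6.95,"wx":0.558,"wy":0,"wz":-0.006},
    {"tx":0.6,"ty":-3.55,"tz":6.95,"wx":0.558,"wy":0,"wz":-0.006},
    {"tx":0.6,"ty":-3.55,"tz":6.95,"wx":0.558,"wy":0,"wz":-0.006},
    {"tx":0.6,"ty":-3.55,"tz":6.95,"wx":0.558,"wy":0,"wz":-0.006},
    {"tx":0.6,"ty":-3.55,"tz":6.95,"wx":0.558,"wy":0,"wz":-0.006},
  ],
  gripper=0.7,
)

```text
clock: 31.6
eef_pos: [687.3, 98.3, 113.8]
tcp_rot: [0.654, 0.27, 0.653, -0.27]
ft_force: [-0.1, -0.1, -0.8]
width: 60.2
```

Run:
```python
from tr import *
go([687.5,97.1,21],np.radians(45))
c=grab("scene","s_n");crop(c,280,90,420,250,5,"pics/so.png",False)
c=grab("top","t_n");crop(c,110,190,205,290,6,"pics/to.png",False)
im=c["color"].astype(int); r,g,b=im[...,0],im[...,1],im[...,2]
m=(b>r+50)&(b>g+30); m[:190]=0; m[:,:100]=0;m[300:]=0;m[:,220:]=0
k,l,st,ce=cv2.connectedComponentsWithStats(m.astype(np.uint8))
for i in range(1,k):
    if st[i,4]>20:print("jar cap",ce[i],st[i],onz(c,[ce[i]],64),"ring (446.2,297.5)")
```

```text
clock 31.60 pos [687.3  98.3 113.8] j [0.02 0.56 0.16 1.17 0.   0.8 ] w 60.2
 yawnow 0.787 t [ 2.319 -0.02   0.023] w [ 0.002  0.001 -0.001]
jar cap [137.91724138 257.84827586] [133 248  10  22 145] [[449.40462658 312.42417753  64.        ]] ring (446.2,297.5)
```

View pics/so.png

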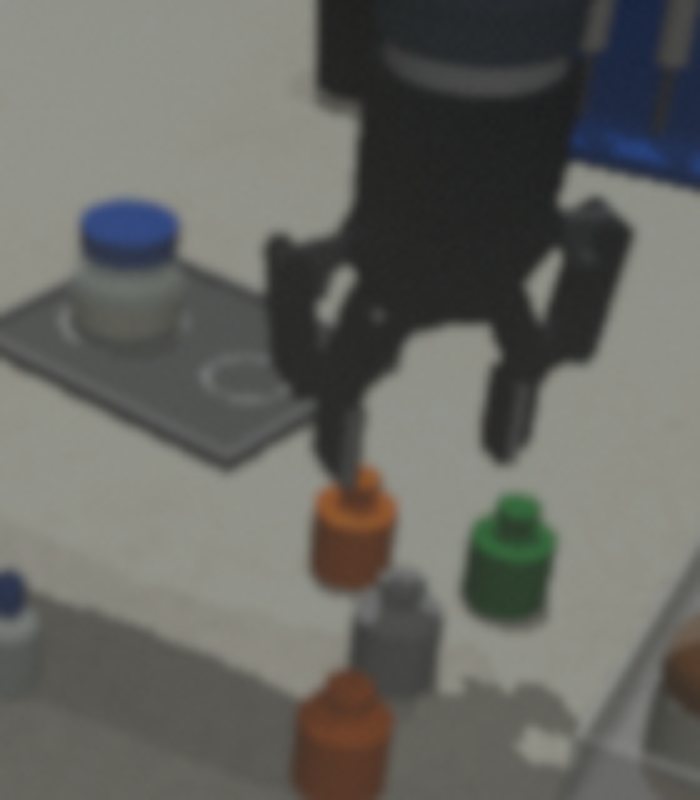

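View pics/to.png

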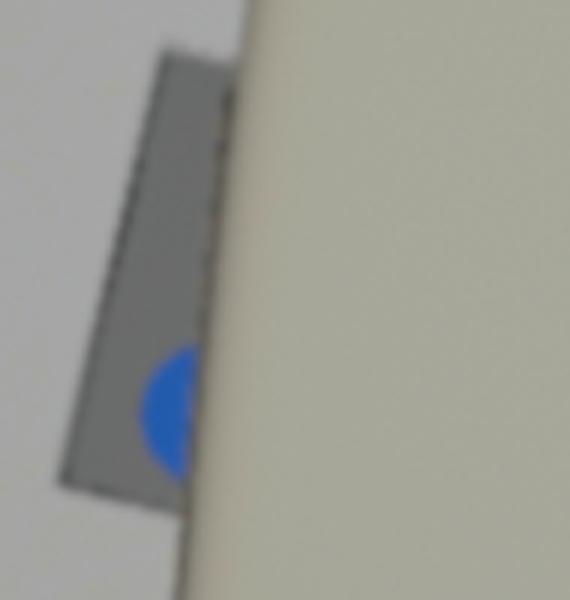

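arm_command(
  rows=[
    {"tx":0.8,"ty":-0.02,"tz":0.02,"wx":0,"wy":0,"wz":0},
    {"tx":1.4,"ty":-0.02,"tz":0.02,"wx":0,"wy":0,"wz":0},
    {"tx":1.9,"ty":-0.02,"tz":0.02,"wx":0,"wy":0,"wz":0},
    {"tx":2.2,"ty":-0.02,"tz":0.02,"wx":0,"wy":0,"wz":0},
    {"tx":2.3,"ty":-0.02,"tz":0.02,"wx":0,"wy":0,"wz":0},
    {"tx":2.3,"ty":-0.02,"tz":0.02,"wx":0,"wy":0,"wz":0},
  ],
)

```text
clock: 32.3
eef_pos: [687.6, 97.1, 21.8]
tcp_rot: [0.654, 0.27, 0.653, -0.27]
ft_force: [0.1, -0.8, 0.1]
width: 59.6
```

arm_command(
  rows=[
    {"tx":0,"ty":0,"tz":0,"wx":0,"wy":0,"wz":0},
    {"tx":0,"ty":0,"tz":0,"wx":0,"wy":0,"wz":0},
    {"tx":0,"ty":0,"tz":0,"wx":0,"wy":0,"wz":0},
    {"tx":0,"ty":0,"tz":0,"wx":0,"wy":0,"wz":0},
    {"tx":0,"ty":0,"tz":0,"wx":0,"wy":0,"wz":0},
    {"tx":0,"ty":0,"tz":0,"wx":0,"wy":0,"wz":0},
  ],
  gripper=0,
  squeeze=50,
)

```text
clock: 32.9
eef_pos: [688.2, 97.2, 23.4]
tcp_rot: [0.655, 0.271, 0.652, -0.269]
ft_force: [-1.3, 0.5, 6.4]
width: 36.2
```

arm_command(
  rows=[
    {"tx":-0.4,"ty":0,"tz":0,"wx":0,"wy":0,"wz":0},
    {"tx":-1.0,"ty":0,"tz":0,"wx":0,"wy":0,"wz":0},
    {"tx":-1.8,"ty":0,"tz":0,"wx":0,"wy":0,"wz":0},
    {"tx":-2.6,"ty":0,"tz":0,"wx":0,"wy":0,"wz":0},
    {"tx":-3.0,"ty":0,"tz":0,"wx":0,"wy":0,"wz":0},
    {"tx":-3.0,"ty":0,"tz":0,"wx":0,"wy":0,"wz":0},
  ],
)

```text
clock: 33.5
eef_pos: [688.9, 97.2, 146.6]
tcp_rot: [0.656, 0.271, 0.651, -0.269]
ft_force: [0.7, 0.3, -2.6]
width: 36.4
```

Run:
```python
from tr import *
go([530.1,277.9,140],np.radians(77))
c=grab("scene","s_o");crop(c,250,70,410,230,4,"pics/sp.png",False)
```

```text
clock 33.50 pos [688.9  97.2 146.6] j [0.02 0.54 0.21 1.24 0.   0.8 ] w 36.4
 yawnow 0.787 t [ 0.133  0.397 -6.003] w [-0.557  0.007 -0.005]
```

View pics/sp.png

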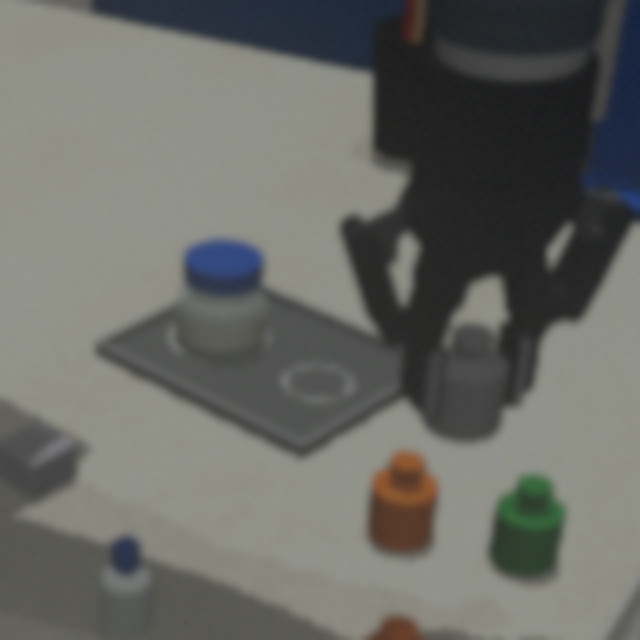

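arm_command(
  rows=[
    {"tx":0,"ty":0.4,"tz":-6.0,"wx":-0.557,"wy":0.007,"wz":-0.005},
    {"tx":0,"ty":0.4,"tz":-6.0,"wx":-0.557,"wy":0.007,"wz":-0.005},
    {"tx":0,"ty":0.4,"tz":-6.0,"wx":-0.557,"wy":0.007,"wz":-0.005},
    {"tx":0,"ty":0.4,"tz":-6.0,"wx":-0.557,"wy":0.007,"wz":-0.005},
    {"tx":0,"ty":0.4,"tz":-6.0,"wx":-0.557,"wy":0.007,"wz":-0.005},
    {"tx":1.0,"ty":0.4,"tz":-6.0,"wx":-0.557,"wy":0.007,"wz":-0.005},
    {"tx":1.8,"ty":0.4,"tz":-6.0,"wx":-0.557,"wy":0.007,"wz":-0.005},
    {"tx":2.2,"ty":0.4,"tz":-6.0,"wx":-0.557,"wy":0.007,"wz":-0.005},
    {"tx":2.2,"ty":0.4,"tz":-6.0,"wx":-0.557,"wy":0.007,"wz":-0.005},
    {"tx":2.2,"ty":0.4,"tz":-6.0,"wx":-0.557,"wy":0.007,"wz":-0.005},
    {"tx":2.2,"ty":0.4,"tz":-6.0,"wx":-0.557,"wy":0.007,"wz":-0.005},
  ],
)

```text
clock: 34.65
eef_pos: [530.5, 278.0, 56.3]
tcp_rot: [0.702, 0.08, 0.703, -0.08]
ft_force: [-0.4, -0.3, -2.7]
width: 36.3
```

Run:
```python
from tr import *
go([530.1,277.9,27.4],np.radians(77))
c=grab("scene","s_p");crop(c,260,100,370,200,7,"pics/sq.png",False)
s=c;f=lambda X:(proj(s,X)-[260,100]+.5)*7-.5
th=np.linspace(0,2*np.pi,120)
from plant import manip
zb=manip.read_state()["eef_pos"][2]-23.4
for z,r in((zb,19),(zb+34,19),(zb+50,10),(4,23)):
    p=f(np.c_[530.1+r*np.cos(th),277.9+r*np.sin(th),np.full(120,z)]);print("exp",round(z),p.min(0).round(),p.max(0).round())
```

```text
clock 34.65 pos [530.5 278.   56.3] j [ 0.34  0.45 -0.19  0.93  0.    0.57] w 36.3
 yawnow 1.344 t [ 0.722 -0.004 -0.009] w [ 0.    -0.002  0.   ]
exp 33 [442. 366.] [547. 418.]
exp 67 [447. 283.] [554. 334.]
exp 83 [475. 254.] [532. 280.]
exp 4 [426. 429.] [552. 494.]
```

View pics/sq.png

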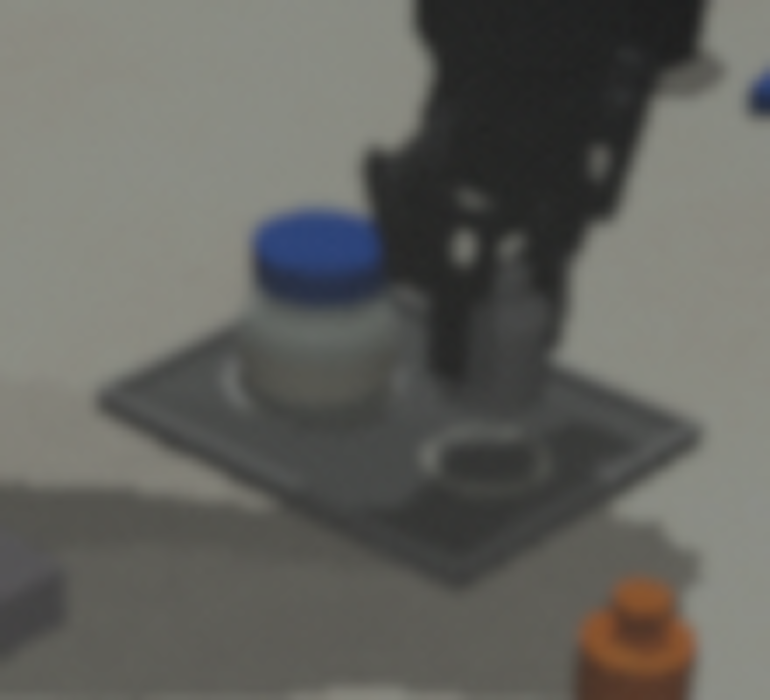

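arm_command(
  rows=[
    {"tx":0.25,"ty":0,"tz":0,"wx":0,"wy":0,"wz":0},
    {"tx":0.45,"ty":0,"tz":0,"wx":0,"wy":0,"wz":0},
    {"tx":0.6,"ty":0,"tz":0,"wx":0,"wy":0,"wz":0},
    {"tx":0.68,"ty":0,"tz":0,"wx":0,"wy":0,"wz":0},
    {"tx":0.72,"ty":0,"tz":0,"wx":0,"wy":0,"wz":0},
    {"tx":0.74,"ty":0,"tz":0,"wx":0,"wy":0,"wz":0},
    {"tx":0.74,"ty":0,"tz":0,"wx":0,"wy":0,"wz":0},
  ],
)

```text
clock: 35.4
eef_pos: [530.3, 277.9, 27.5]
tcp_rot: [0.702, 0.08, 0.703, -0.08]
ft_force: [-3.4, -2.0, 3.1]
width: 36.2
```

arm_command(
  rows=[
    {"tx":0,"ty":0,"tz":0,"wx":0,"wy":0,"wz":0},
    {"tx":0,"ty":0,"tz":0,"wx":0,"wy":0,"wz":0},
    {"tx":0,"ty":0,"tz":0,"wx":0,"wy":0,"wz":0},
    {"tx":0,"ty":0,"tz":0,"wx":0,"wy":0,"wz":0},
    {"tx":-0.3,"ty":0,"tz":0,"wx":0,"wy":0,"wz":0},
    {"tx":-1.0,"ty":0,"tz":0,"wx":0,"wy":0,"wz":0},
    {"tx":-2.0,"ty":0,"tz":0,"wx":0,"wy":0,"wz":0},
    {"tx":-3.0,"ty":0,"tz":0,"wx":0,"wy":0,"wz":0},
    {"tx":-4.0,"ty":0,"tz":0,"wx":0,"wy":0,"wz":0},
    {"tx":-4.0,"ty":0,"tz":0,"wx":0,"wy":0,"wz":0},
  ],
  gripper=0.65,
)

```text
clock: 36.4
eef_pos: [532.4, 278.7, 194.2]
tcp_rot: [0.705, 0.081, 0.7, -0.079]
ft_force: [0.6, 0.9, -0.1]
width: 55.3
```

Run:
```python
from tr import *
go([195,514,245],np.radians(77))
```

```text
clock 36.40 pos [532.4 278.7 194.2] j [0.34 0.36 0.03 1.24 0.   0.57] w 55.3
 yawnow 1.344 t [-1.317  3.844 -9.533] w [ 0.     0.007 -0.005]
```

arm_command(
  rows=[
    {"tx":-1.3,"ty":3.8,"tz":-9.5,"wx":0,"wy":0,"wz":0},
    {"tx":-1.3,"ty":3.8,"tz":-9.5,"wx":0,"wy":0,"wz":0},
    {"tx":-1.3,"ty":3.8,"tz":-9.5,"wx":0,"wy":0,"wz":0},
    {"tx":-1.3,"ty":3.8,"tz":-9.5,"wx":0,"wy":0,"wz":0},
    {"tx":-1.3,"ty":3.8,"tz":-9.5,"wx":0,"wy":0,"wz":0},
    {"tx":-1.3,"ty":3.8,"tz":-9.5,"wx":0,"wy":0,"wz":0},
    {"tx":-1.3,"ty":3.8,"tz":-9.5,"wx":0,"wy":0,"wz":0},
    {"tx":-1.3,"ty":3.8,"tz":-9.5,"wx":0,"wy":0,"wz":0},
    {"tx":-1.3,"ty":3.8,"tz":-9.5,"wx":0,"wy":0,"wz":0},
    {"tx":-1.3,"ty":3.8,"tz":-9.5,"wx":0,"wy":0,"wz":0},
    {"tx":-1.3,"ty":3.8,"tz":-9.5,"wx":0,"wy":0,"wz":0},
    {"tx":-1.3,"ty":3.8,"tz":-9.5,"wx":0,"wy":0,"wz":0},
  ],
)

```text
clock: 37.6
eef_pos: [197.0, 511.3, 244.1]
tcp_rot: [0.705, 0.082, 0.7, -0.079]
ft_force: [-0.0, 0.8, 0.5]
width: 55.7
```

Run:
```python
from tr import *
from plant import manip
print(manip.read_state()["clock"],manip.read_state()["eef_pos"])
c=grab("top","t_z");crop(c,110,190,205,290,6,"pics/tz1.png",False)
cv2.imwrite("pics/tz.png",cv2.resize(c["color"][:,:,::-1],(800,600)))
im=c["color"].astype(int); r,g,b=im[...,0],im[...,1],im[...,2]
m=(b>r+50)&(b>g+30); m[:190]=0; m[:,:100]=0;m[300:]=0;m[:,460:]=0
k,l,st,ce=cv2.connectedComponentsWithStats(m.astype(np.uint8))
for i in range(1,k):
    if st[i,4]>15:print("cap",ce[i],st[i],onz(c,[ce[i]],62)[0],onz(c,[ce[i]],97)[0],T(onz(c,[ce[i]],97)))
print("jar ring 446.2,297.5; weight ring 530.1,277.9")
s=grab("scene","s_z");crop(s,80,100,380,400,2.6,"pics/sz.png",False)
```

```text
37.6 [196.96378143 511.26606626 244.11109417]
cap [276.41935484 211.5483871 ] [274 209   6   6  31] [551.55265263   6.66560859  62.        ] [549.42617365   6.90761488  97.        ] [[-18.5, 298.5]]
cap [390.67010309 224.        ] [386 219  11  11  97] [ 523.5607499  -247.73714908   62.        ] [ 522.36798489 -239.00913841   97.        ] [[1.0, 51.9]]
cap [144.89934354 258.55142232] [133 247  24  24 457] [447.84521077 297.31500793  62.        ] [449.17805673 287.86194606  97.        ] [[-169.6, 555.7]]
jar ring 446.2,297.5; weight ring 530.1,277.9
```

View pics/tz1.png

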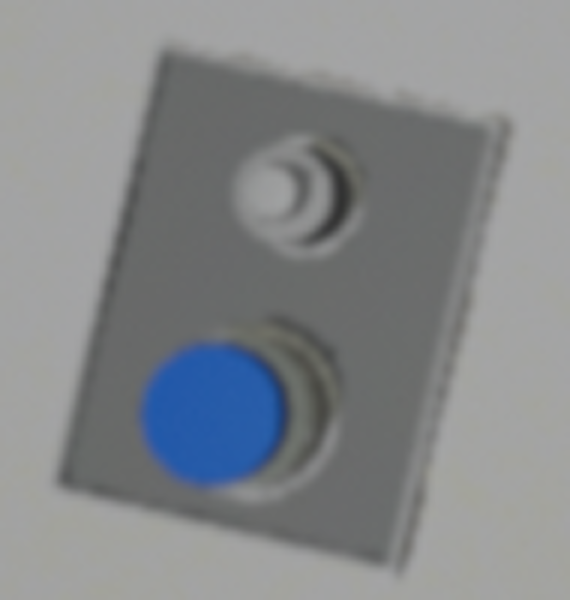

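View pics/sz.png

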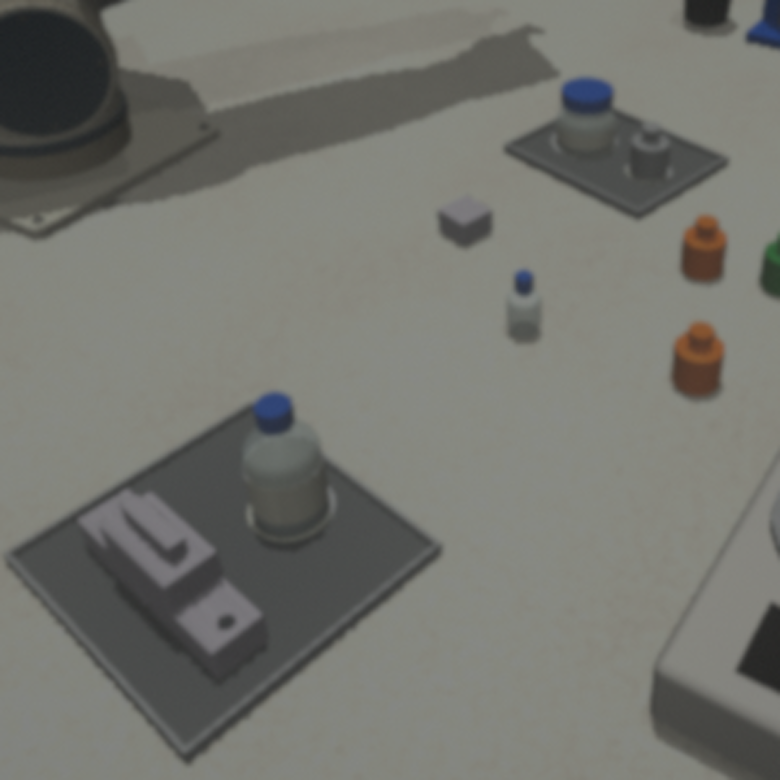

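View pics/tz.png

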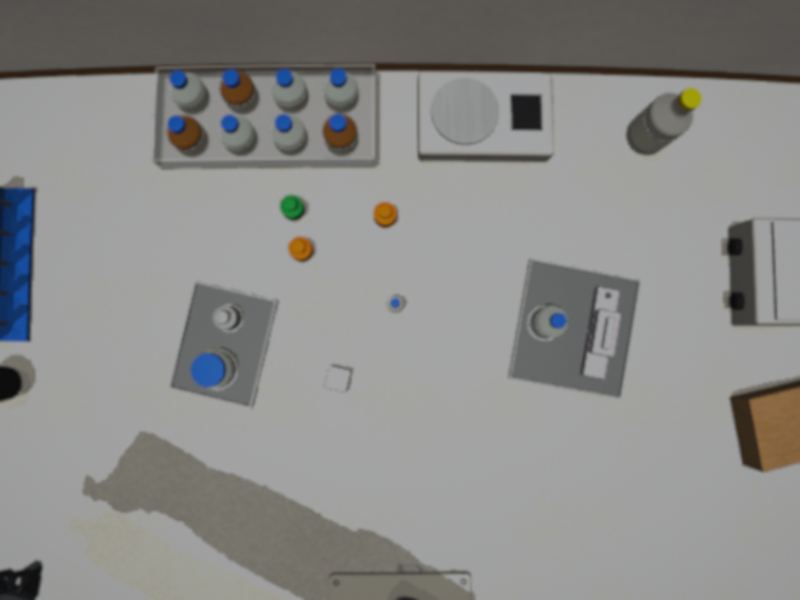

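Run:
```python
from tr import *
c=load("t_z"); print(onz(c,cv([(267,189),(276,191)],[110,190],6),54))
P=onz(c,cv([(372,152)],[345,170],5),29)
from plant import manip
print(manip.read_state()["joint_vel"].round(3)); print(manip.sign_off())
```

```text
[[530.97905293 279.62295184  54.        ]
 [530.23479915 276.2268049   54.        ]]
[ 0.002 -0.001  0.002 -0.003  0.002  0.002]
the job is handed in; nothing more can be done
None
```

Both kits are made up in the order asked. I handed the job in at about 38 s of the 128 s allowed, with the arm parked clear of everything.

**Large tray**
- **Plain block:** in line with the screwed block, at about (-37.9, -37.5), leaving a gap of about 6 mm. It first measured about 7.6 mm, so I gripped it again and moved it 2 mm closer.
- **Ribbed block:** square across the joint, rib up, centred at about (-0.5, -37.8) against the wanted (0, -38).
- **Tall bottle:** upright on its ring at about (1.0, 51.9) against (0, 52).

**Small tray**
- **Squat jar:** upright on the large ring, about 1.6 mm off centre.
- **Steel weight:** on the small ring, within about 2 mm of centre.

The last pictures from both cameras show the short block, the vial and the look-alikes where they were. The forces I read stayed small; the highest was about 19 N, while setting the plain block down the second time.

- **Doubtful reading:** before I lowered the bottle, a rough reading of its base in the side camera put it about 6 mm off. The top camera put it within about 1 mm after release, and the later side views agreed.
- **Camera limits:** each camera is good to about 2 mm. The jar and weight positions come from the top camera only.

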